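# Clear the jammed bottle-track joint and clamp it with its draw latch

## Robot

A 6-joint arm with a two-finger parallel gripper is mounted at the origin on a cart in front of the work surface, level with it; the furniture and walls round the work are solid. World frame = base frame: x ahead of the robot, y to its left, z up, the work surface at z = 0. Lengths are in m, angles in rad, forces in N, time in s.
With the tool pointing down it reaches from about 0.3 to 0.875 m from the base axis. Payload 6.4 kg.
Tool frame: the origin (TCP) lies at the very end of the fingers, on their centre line; the grasp point (between the pads) lies 19 mm behind it (ctrl.grip_point_offset is the z of the grasp point in the tool frame, in m); z points along the fingers, y is the direction in which the jaws open and shut (so a half turn about z gives the same grasp; the last joint's range is limited). The gripper opens to 85 mm and grips with 20 to 120 N. Pads are 22 mm wide; open, the fingers measure 114 mm over their backs; the gripper's body (76 mm by 85 mm) begins 54 mm behind the grasp point. The pads swing forward as they close: fully open they stand 13 mm farther back than shut.
Start: joints at [1.045, 0.181, 1.607, -0, 1.354, -0.206], TCP at [0.181, 0.546, 0.231] pointing down, gripper open.
Joint ranges: [-2.99, 2.99], [-0.89, 2.07], [0.3, 2.58], [-1.14, 4.28], [0, 2.63], [-3.12, 3.12]. Speed limits (rad/s): [2.57, 2.57, 3.01, 3.14, 3.14, 3.14].

## Interface

Orientations are given as a unit quaternion [w, x, y, z].
In Python, from bench import status, cams, ctrl gives the robot as it stands.
- The arm moves only by the shell command python3 -m handwheel 'ROWS'. ROWS is JSON, a list of rows, each an object with "grip": the finger opening in cm, from 0 to 8.54; "linear": the shift along the tool's x, y, z in cm, a list of three; "rotation": the turn, a rotation vector about the tool's x, y, z in degrees, a list of three. A call has 1 to 12 rows; each row is the pose to reach, as a shift and turn from the pose commanded when the call began, along the tool's axes at that moment; what a row does not reach only later rows make up. A row lasts 1/12 s, in which the tool goes at most 41.7 mm and 7.16 degrees, less where a joint would pass 70% of its speed; a pose out of reach is approached as far as the arm can. A call with a gripper value outside its range is refused whole. The fingers move at their own pace and stop on an object; the grip force is fixed at half the most. Time passes only in rows, so rows that repeat a pose let the fingers close. It gives the time, the measured TCP pose, the force and the opening at its end, in the units of the state.
- status.get_obs(): the state, without advancing time (a new reading comes with each control period).
- cams.camera(name): name is "scene" or "top" or "wrist"; returns the picture (480x640x3 uint8, red, green, blue); there is no depth.
- cams.camera_info(name): a dict with "fovy" (degrees; the focal length in pixels is half the picture's height over the tangent of half this angle, whatever the lens; pixels are square), "cx", "cy" (the principal point, pixels), "world_from_camera" (4x4, takes a point from camera to world coordinates); the wrist camera has in their place "mount" (4x4, takes a point from camera to tool coordinates, whose origin is the TCP and whose axes are the flange's). Camera axes: x right, y down, z forward; pixel columns grow to the right and rows downward; lengths in m; the calibration is good to about 2 mm. The wrist camera is an equidistant fisheye: a pixel r from the principal point sees the ray r / f radians off the axis. A picture is of the moment at which its call begins: read the wrist's pose just before it. camera_info takes no time and is no camera call.
- ctrl.hand_in(): hands the job in, once; it reports no verdict.
The state is a dict: "time_s": time; "q": joint angles; "dq": joint speeds; "joint_efforts": joint torques, N m; "eef_pos": TCP position; "eef_rot": TCP orientation; "wrist_force": force on the tool from outside, world axes, zero at the start; "torque": the same for the moment, N m; "opening": opening from 0.0 (shut) to 1.0 (fully open).
Only numpy, scipy, OpenCV 4.12 (cv2) and the standard library are available. Lean on these libraries where they do the work, as an engineer would, in place of code of your own. Each camera call takes 0.05 s, during which the arm holds its last target.

## Task

A wooden offcut is jammed in the gap between the two lengths of the bottle track: take it out and put it in the small blue waste bin. Then hook the wire loop of the draw latch behind the keeper hook on the sliding length, under its lip, and push the latch lever over past centre until it is fully home, so that the joint is drawn shut and stays clamped. Leave the masking tape, the dropper bottle and the marker where they are.

Things in the scene. Friction and masses are not known exactly. Their poses are not given: they have to be found in the camera images.
- track: Bottle-track joint, fixed, on a dark 110 x 292 x 8 mm foot plate. Origin: centre of the joint at table height; +y along the track to the fixed length (y 0..130 mm), x across, z up; the robot is on the -x side. Track 90 mm wide, green deck at z 45, side lips at z 50. The latch stands beside it and moves in the upright plane x = -100; the loop is 48 mm wide; bracket cheeks at x -134..-66, z to 89.
- slide (a joint): Opening of the joint in m: 0 = sliding length shut against the fixed one, grows to 0.032 as it slides off to -y. Its end face is at track y = -(this value); it is 120 mm long. A spring pushes it open (rests at 0.024, 600 N/m, 14 N when shut), friction 2 N.
- keeper (a point): Middle of the keeper's hook face (track z 62 mm) on the sliding length; axes as the track's. Wall 20 mm wide in x, face to -y; on top a lip overhangs 11 mm to -y, underside 8 mm and top 16 mm above this point. A shelf 8 mm below runs 30 mm to -y. The bar goes over the lip, down behind it, then +y under the lip to this face; the side rods pass either side of the hook.
- lever_hinge (a point): Hinge axis of the lever (parallel to track x), at track x -100, y 55, z 78 mm.
- lever (a joint): Lever angle in rad: 0 = fully home, handle level and pointing to track +y; grows as it swings up and over towards the keeper (-y), to 2.75; upright at 1.57. The dead centre of the clamped latch is near 0.26. Stiff hinge (0.1 N m): it stays where it is left.
- lever_grip (a point): Middle of the red round handle at the lever's free end, a bar 18 mm thick and 60 mm long along track x, 115 mm from the hinge. The lever's blade is a plate 24 mm wide, 7 mm thick in the same plane as the hinge.
- loop (a joint): Angle of the wire loop relative to the lever, rad. Lever + loop = 0 when the loop points to -y and 5.5 degrees down, as clamped; more negative = free end higher. Stiff hinge (0.06 N m): it stays where left and turns with the lever unless held; if not under the lip it lifts off as the lever is pushed. Its pin: 28 mm from the lever hinge, 8 degrees below the handle's line; pin to bar 125 mm.
- loop_bar (a point): Middle of the loop's round crossbar (8 mm thick, 40 mm long along track x) that hooks on the keeper.
- loop_tab (a point): Centre of the red finger tab on the loop's free end: a fin 12 mm thick in track x, 30 mm long and 24 mm high, made to be gripped across its thickness. With the loop as clamped its centre lies 22 mm beyond the bar (-y) and 26 mm above it; it turns with the loop.
- offcut: Jammed wooden offcut standing in the gap: 72 mm in x, 18 mm thick in y, 66 mm high, 60 g; origin at the centre of its underside (8 mm above the table at the start), so that it stands 29 mm proud of the deck. At the start its x and y lie along the track's.
- offcut_mid (a point): Middle of the offcut, 33 mm above its underside.
- waste_bin: Open blue plastic waste bin, fixed, behind the track: 130 x 160 mm (x, y), 60 mm high, walls 3 mm, a 5 mm wide rim outside; origin at the centre of its underside.
- masking_tape: Roll of masking tape lying flat, 100 mm across, 25 mm high; origin at the centre of its underside. To be left alone.
- dropper_bottle: Small amber dropper bottle, 33 mm across, 102 mm high; origin at the centre of its underside. To be left alone.
- marker: Blue and white marker pen lying down, 135 mm long, 17 mm thick; origin under its middle. To be left alone.

How it is judged:
By the outcome, as a careful person would: the job done as asked, in the order asked, and still so for the second after the job is handed in, with the robot touching nothing.
It also fails if it takes over 67 s, if anything falls off the work surface, if the arm or the gripper's body presses on something with over 40 N, if the wrist force passes 120 N, or if a joint passes its speed limit or range.

## Working session

There is one attempt and no reset: what is moved stays moved. The work goes in short steps, Python scripts to look and compute and a shell command to move; the robot and the scene stay as the last step left them, time stands still between calls to the robot, and variables do not carry over. Pictures are saved under pics/ and viewed, and the job is handed in when it is done.

```bash
ls; mkdir -p pics
python3 - <<'E'
from bench import status, cams, ctrl
import cv2,numpy as np
print(status.get_obs(), ctrl.grip_point_offset)
for n in ["scene","top","wrist"]:
    print(n,cams.camera_info(n))
    im=cams.camera(n); cv2.imwrite(f"pics/{n}0.png",im[:,:,::-1])
E
```

```text
pics
{'time_s': 0.0, 'q': array([ 1.04468301e+00,  1.81554290e-01,  1.60802681e+00,  1.71594655e-05,
        1.35379161e+00, -2.06282577e-01]), 'dq': array([ 0.00012654, -0.00056419, -0.0007808 ,  0.00034534, -0.00179662,
       -0.00022428]), 'joint_efforts': array([ 4.57511342e-04, -4.44861066e+01, -3.51344454e+01,  7.26764210e-05,
        8.99771199e-03,  2.21654324e-05]), 'eef_pos': array([0.18046506, 0.54535709, 0.23036761]), 'eef_rot': array([-3.26513378e-04,  1.59236427e-01,  9.87240076e-01, -8.28019108e-04]), 'wrist_force': array([ 0.04689765,  0.53033358, -0.76326598]), 'torque': array([-0.03762417, -0.0614233 , -0.06427593]), 'opening': 0.9996457462959757} -0.0187
scene {'fovy': 52.25241689524515, 'cx': 321.76003247305636, 'cy': 245.40762387620686, 'world_from_camera': array([[ 0.69298921, -0.45296872,  0.56087904,  0.05716675],
       [-0.72071557, -0.41551063,  0.55490538, -0.44219381],
       [-0.01830358, -0.7887777 , -0.61440599,  0.60190532],
       [ 0.        ,  0.        ,  0.        ,  1.        ]])}
top {'fovy': 53.580844362945456, 'cx': 316.58958951631024, 'cy': 237.30465018152034, 'world_from_camera': array([[-0.01537335, -0.99954254,  0.02604548,  0.48751377],
       [-0.99960267,  0.01474836, -0.02402056,  0.05639452],
       [ 0.02362544, -0.0264044 , -0.99937213,  0.95048195],
       [ 0.        ,  0.        ,  0.        ,  1.        ]])}
wrist {'fovy': 65.70646984690485, 'cx': 315.7200523115294, 'cy': 235.98213672505355, 'mount': array([[-8.51580384e-04, -9.60957995e-01, -2.76692984e-01,
         6.99026810e-02],
       [ 9.99998734e-01, -4.46498933e-04, -1.52700867e-03,
         1.02956653e-03],
       [ 1.34384807e-03, -2.76693934e-01,  9.60957159e-01,
        -1.41268757e-01],
       [ 0.00000000e+00,  0.00000000e+00,  0.00000000e+00,
         1.00000000e+00]])}
```

View pics/scene0.png

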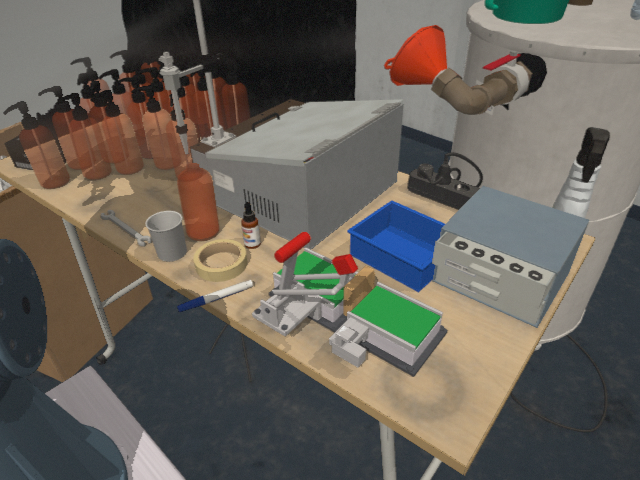

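View pics/top0.png

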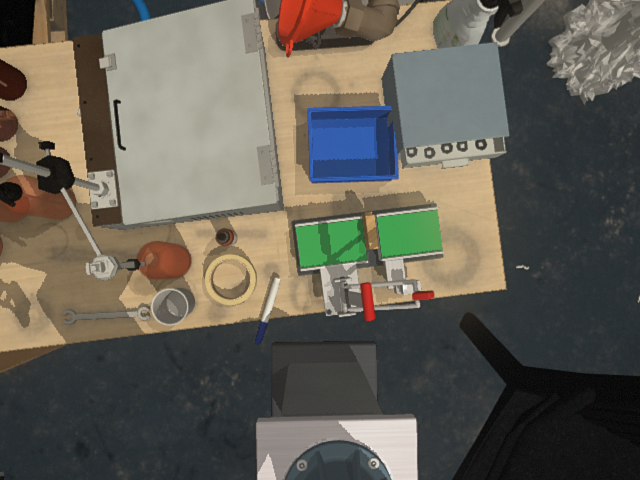

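View pics/wrist0.png

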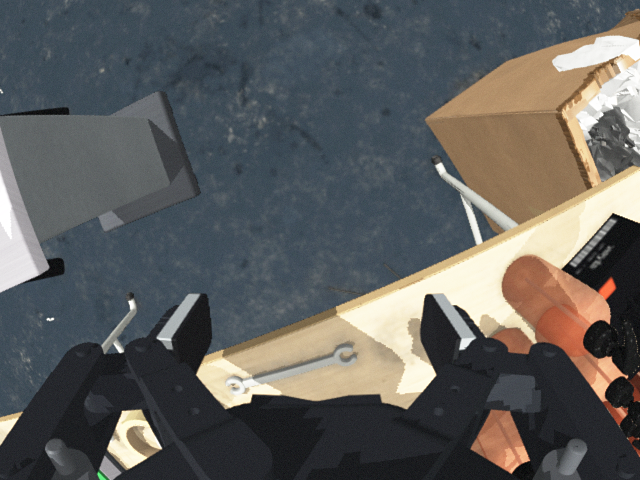

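Run:
```python
import cv2
a=cv2.imread("pics/top0.png")[190:330,280:460]; cv2.imwrite("pics/top0c.png",cv2.resize(a,None,fx=4.4,fy=4.2857,interpolation=cv2.INTER_CUBIC) if 0 else cv2.resize(a,None,fx=4,fy=4,interpolation=cv2.INTER_CUBIC))
a=cv2.imread("pics/scene0.png")[220:375,240:450]; cv2.imwrite("pics/scene0c.png",cv2.resize(a,None,fx=3.8,fy=3.8,interpolation=cv2.INTER_CUBIC))
```

```text
(no output)
```

View pics/top0c.png

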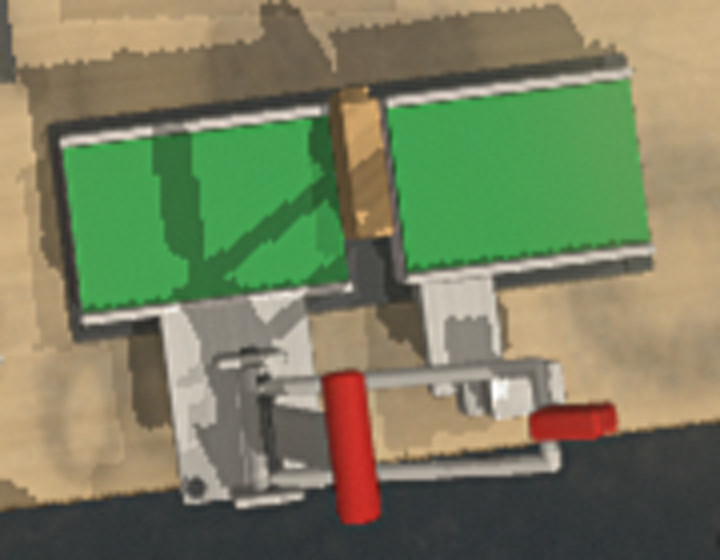

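View pics/scene0c.png

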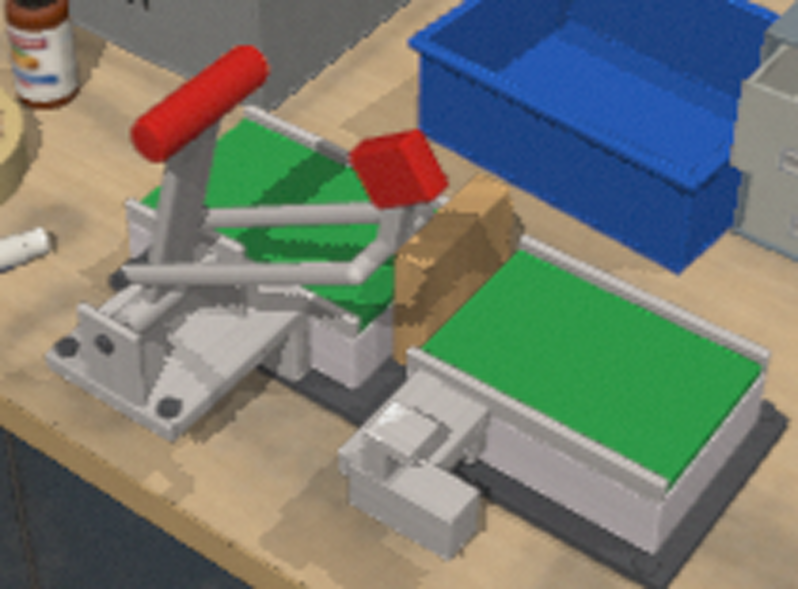

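```bash
cat > h.py <<'E'
import numpy as np
from scipy.spatial.transform import Rotation as R
from bench import status, cams, ctrl
def proj(n,P):
    i=cams.camera_info(n);T=np.linalg.inv(i["world_from_camera"]);f=240/np.tan(np.radians(i["fovy"])/2)
    p=np.atleast_2d(P)@T[:3,:3].T+T[:3,3]
    return np.c_[f*p[:,0]/p[:,2]+i["cx"],f*p[:,1]/p[:,2]+i["cy"]]
def trk(X,Y,a,P):
    P=np.atleast_2d(P).astype(float); c,s=np.cos(a),np.sin(a)
    return np.c_[X+c*P[:,0]-s*P[:,1],Y+s*P[:,0]+c*P[:,1],P[:,2]]
HG=np.array([55,78.])
def latch(th,ph):
    """th lever, ph lever+loop abs; returns yz mm: handle,pin,bar,tab"""
    h=HG+115*np.array([np.cos(th),np.sin(th)])
    pa=th-np.radians(8); pin=HG+28*np.array([np.cos(pa),np.sin(pa)])
    e=np.radians(-5.5)-ph
    bar=pin+125*np.array([-np.cos(e),np.sin(e)])
    # rotate offset: clamped (-22,26); ph positive lowers (-y dir) => rotation by +ph in (y,z) ccw
    c,s=np.cos(ph),np.sin(ph)
    o=np.array([-22,26.]); tab=bar+np.array([c*o[0]-s*o[1],s*o[0]+c*o[1]])
    return h,pin,bar,tab
def px(n,crop,off,f):
    return np.array(crop,float)/f+np.array(off)
E
cat > fit0.py <<'E'
from h import *
from scipy.optimize import least_squares
T=lambda p:px("top",p,(280,190),4); S=lambda p:px("scene",p,(240,220),3.8)
def model(v):
    X,Y,a,s,th,ph=v; s=s*1000
    h,pin,bar,tab=latch(th,ph)
    pts={'f1':(45,130,50),'f2':(-45,130,50),'f3':(-45,0,50),
     's1':(45,-s-120,50),'s2':(-45,-s-120,50),'s3':(-45,-s,50),'s4':(45,-s,50),
     'h1':(-130,*h),'h2':(-70,*h),'tab':(-100,*tab),'bar+':(-76,*bar),'bar-':(-124,*bar),'hc':(-100,*h)}
    return {k:trk(X,Y,a,np.array(p)/1000) for k,p in pts.items()}
obs=[('top','f1',T((60,140))),('top','f2',T((80,322))),('top','f3',T((352,290))),('top','s1',T((632,68))),('top','s2',T((653,255))),
('top','s3',T((407,282))),('top','s4',T((386,98))),('top','hc',T((352,447))),('top','tab',T((573,421))),
('scene','s3',S((412,352))),('scene','s2',S((665,487))),('scene','s1',S((768,355))),('scene','s4',S((525,238))),('scene','hc',S((201,103))),('scene','tab',S((400,168))),('scene','f1',S((248,108)))]
def res(v):
    m=model(v); return np.concatenate([(proj(n,m[k])[0]-p) for n,k,p in obs])
r=least_squares(res,[0.5,0,-.15 if 0 else 0.1,0.02,1.8,-0.3],loss='soft_l1')
print(r.x,np.degrees(r.x[2])); 
for (n,k,p),e in zip(obs,res(r.x).reshape(-1,2)): print(n,k,e.round(1))
X,Y,a,s,th,ph=r.x
print([x.round(1) for x in latch(th,ph)])
np.save("fit.npy",r.x)
def un(n,p,z):
    i=cams.camera_info(n);f=240/np.tan(np.radians(i["fovy"])/2);W=i["world_from_camera"]
    d=W[:3,:3]@np.array([(p[0]-i["cx"])/f,(p[1]-i["cy"])/f,1]);return W[:3,3]+d*(z-W[2,3])/d[2]
def tot(w): 
    d=w[:2]-[X,Y];c,s_=np.cos(a),np.sin(a);return np.array([c*d[0]+s_*d[1],-s_*d[0]+c*d[1]])*1000
for p in [(333,97),(380,92),(392,235),(347,235)]:
    w=un('top',T(p),.074); print('offcut top',w.round(4),tot(w).round(1))
for p in [(309,108),(393,107),(398,180),(312,183)]: print('bin',un('top',p,.06).round(4))
E
python3 fit0.py
```

```text
[ 0.50610179 -0.05856652  0.10678609  0.02651074  1.82249054 -0.61182809] 6.118391988099718
top f1 [-0.1 -1.1]
top f2 [0.6 0.6]
top f3 [0.7 0.2]
top s1 [ 0.7 -0.5]
top s2 [ 1.5 -0.5]
top s3 [0.7 0.5]
top s4 [ 0.1 -0.5]
top hc [ 0.2 -0.6]
top tab [ 0.  -0.1]
scene s3 [-2.2 -0.2]
scene s2 [-0.8  0.3]
scene s1 [ 0.8 -1.2]
scene s4 [-0.7 -1.4]
scene hc [-0.3  0.1]
scene tab [-1.3  0.5]
scene f1 [-0.2 -1.4]
[array([ 26.4, 189.4]), array([ 51.9, 105.8]), array([-56.9, 167.5]), array([-59.9, 201.4])]
offcut top [ 0.5518 -0.0518  0.074 ] [46.1  1.9]
offcut top [ 0.5538 -0.0736  0.074 ] [ 45.8 -20.1]
offcut top [ 0.4875 -0.078   0.074 ] [-20.6 -17.3]
offcut top [ 0.4878 -0.0571  0.074 ] [-18.    3.4]
bin [0.755  0.0456 0.06  ]
bin [ 0.7556 -0.1137  0.06  ]
bin [ 0.6167 -0.1204  0.06  ]
bin [0.613  0.0421 0.06  ]
```

```bash
cat >> h.py <<'E'
import os
def tf():
    return np.load("fit.npy")[:3]
def goal(p_track_mm, tilt=0., flip=True, yawx=0., extra=0.):
    """TCP at track pos mm. tool down; flip: tool x->+track x (y-> -track y). yawx: extra deg about track z; tilt deg about track x (positive: z turns towards +y)"""
    X,Y,a=tf(); P=trk(X,Y,a,np.array(p_track_mm)/1000)[0]
    B=np.diag([1,-1,-1.]) if flip else np.diag([-1,1,-1.])
    M=R.from_euler('z',a).as_matrix()@R.from_euler('x',tilt,degrees=True).as_matrix()@R.from_euler('z',yawx,degrees=True).as_matrix()@B
    return P,M
def cur():
    o=status.get_obs(); q=o["eef_rot"]; return o,o["eef_pos"],R.from_quat([q[1],q[2],q[3],q[0]]).as_matrix()
def rel(P,M):
    o,p,C=cur()
    d=C.T@(P-p)*100; rv=R.from_matrix(C.T@M).as_rotvec(degrees=True)
    print("lin cm",d.round(2),"rot",rv.round(1),"| dist mm",round(np.linalg.norm(d)*10),"ang",round(np.linalg.norm(rv)))
def where():
    o,p,C=cur(); X,Y,a=tf(); d=p[:2]-[X,Y];c,s=np.cos(a),np.sin(a)
    Rt=R.from_euler('z',-a).as_matrix()@C
    print("t",round(o["time_s"],2),"track mm",np.round([1000*(c*d[0]+s*d[1]),1000*(-s*d[0]+c*d[1]),1000*p[2]],1),"toolz",Rt[:,2].round(3),"toolx",Rt[:,0].round(3),"F",o["wrist_force"].round(1),"q",o["q"].round(2),"open",round(o["opening"],3))
def shot(n,name,box=None,f=1):
    import cv2
    im=cams.camera(n)[:,:,::-1]
    if box: im=im[box[1]:box[3],box[0]:box[2]]
    cv2.imwrite(f"pics/{name}.png",cv2.resize(im,None,fx=f,fy=f,interpolation=cv2.INTER_CUBIC))
E
python3 - <<'E'
from h import *
where()
P,M=goal((13,-9,150)); print(P)
rel(np.array([.30,.25,.34]),M); rel(P,M); 
for z in (49,): rel(goal((13,-9,z))[0],M)
E
```

```text
t 0.15 track mm [-259.4  635.3  230.6] toolz [-0.001 -0.001 -1.   ] toolx [-0.91   0.414  0.   ] F [ 0.8 -0.2 -0.1] q [ 1.04  0.18  1.61 -0.    1.35 -0.21] open 0.995
[ 0.51998698 -0.06612967  0.15      ]
lin cm [-20.63 -24.31 -10.92] rot [-0.000e+00  1.000e-01  1.556e+02] | dist mm 337 ang 156
lin cm [-51.45 -47.38   8.11] rot [-0.000e+00  1.000e-01  1.556e+02] | dist mm 704 ang 156
lin cm [-51.46 -47.36  18.21] rot [-0.000e+00  1.000e-01  1.556e+02] | dist mm 723 ang 156
```

```bash
python3 -m handwheel '[{"grip":8.5,"linear":[-5,-5,-8],"rotation":[0,0,7]},{"grip":8.5,"linear":[-8,-9,-10.9],"rotation":[0,0,14]},{"grip":8.5,"linear":[-11,-12,-10.9],"rotation":[0,0,21]},{"grip":8.5,"linear":[-14,-15.5,-10.9],"rotation":[0,0,28]},{"grip":8.5,"linear":[-17.5,-19,-10.9],"rotation":[0,0,35]},{"grip":8.5,"linear":[-20.6,-22,-10.9],"rotation":[0,0,42]},{"grip":8.5,"linear":[-23,-25,-10.9],"rotation":[0,0,49]},{"grip":8.5,"linear":[-26,-28,-10.9],"rotation":[0,0,56]},{"grip":8.5,"linear":[-29,-30,-10.9],"rotation":[0,0,63]},{"grip":8.5,"linear":[-32,-32,-10.9],"rotation":[0,0,70]},{"grip":8.5,"linear":[-35,-34.5,-10.9],"rotation":[0,0,77]},{"grip":8.5,"linear":[-38,-37,-10.9],"rotation":[0,0,84]}]'
python3 - <<'E'
from h import *
where()
P,M=goal((13,-9,260)); rel(P,M)
E
```

```text
time_s: 1.15
eef_pos: [0.3927, 0.1261, 0.34]
eef_rot: [0.0, 0.781, 0.625, 0.0]
wrist_force: [1.0, 1.3, -0.6]
opening: 1.0
t 1.15 track mm [-93.1 195.7 340. ] toolz [ 0.001  0.    -1.   ] toolx [0.322 0.947 0.   ] F [ 1.   1.3 -0.6] q [ 0.02 -0.28  1.83  0.    1.59  0.24] open 1.0
lin cm [-15.96  16.63   8.  ] rot [ 0.  -0.  71.2] | dist mm 244 ang 71
```

```bash
python3 -m handwheel '[{"grip":8.5,"linear":[-3,3,1],"rotation":[0,0,7]},{"grip":8.5,"linear":[-6,6,2],"rotation":[0,0,14]},{"grip":8.5,"linear":[-9,9,3],"rotation":[0,0,21]},{"grip":8.5,"linear":[-12,12,4],"rotation":[0,0,28]},{"grip":8.5,"linear":[-14,14,5],"rotation":[0,0,35]},{"grip":8.5,"linear":[-16,16.6,6],"rotation":[0,0,42]},{"grip":8.5,"linear":[-16,16.6,7],"rotation":[0,0,49]},{"grip":8.5,"linear":[-16,16.6,8],"rotation":[0,0,56]},{"grip":8.5,"linear":[-16,16.6,8],"rotation":[0,0,63]},{"grip":8.5,"linear":[-16,16.6,8],"rotation":[0,0,71.2]},{"grip":8.5,"linear":[-16,16.6,8],"rotation":[0,0,71.2]},{"grip":8.5,"linear":[-16,16.6,8],"rotation":[0,0,71.2]}]'
python3 - <<'E'
from h import *
where()
P,M=goal((13,-9,130)); rel(P,M)
shot("scene","s1"); shot("wrist","w1");
E
```

```text
time_s: 2.15
eef_pos: [0.5202, -0.0637, 0.2595]
eef_rot: [-0.0, 0.998, 0.058, -0.0]
wrist_force: [-0.7, -0.2, -0.3]
opening: 0.994
t 2.15 track mm [ 13.4  -6.6 259.5] toolz [-0.  0. -1.] toolx [ 1.     0.008 -0.   ] F [-0.7 -0.2 -0.3] q [-0.35  0.04  1.7  -0.    1.4   1.11] open 0.994
lin cm [-0.04  0.24 12.95] rot [-0.   0.   0.5] | dist mm 130 ang 0
```

View pics/s1.png

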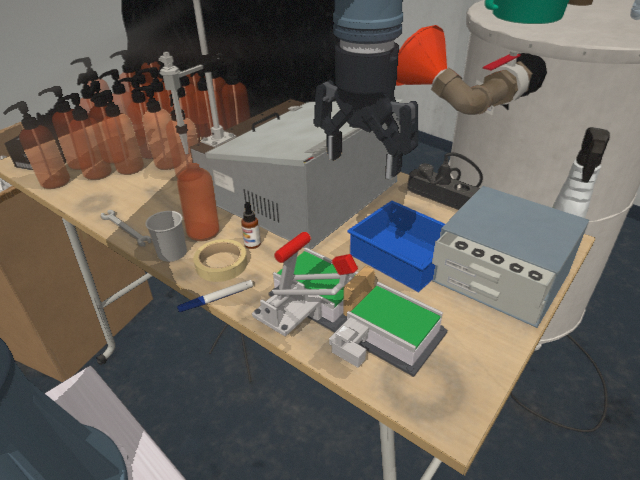

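View pics/w1.png

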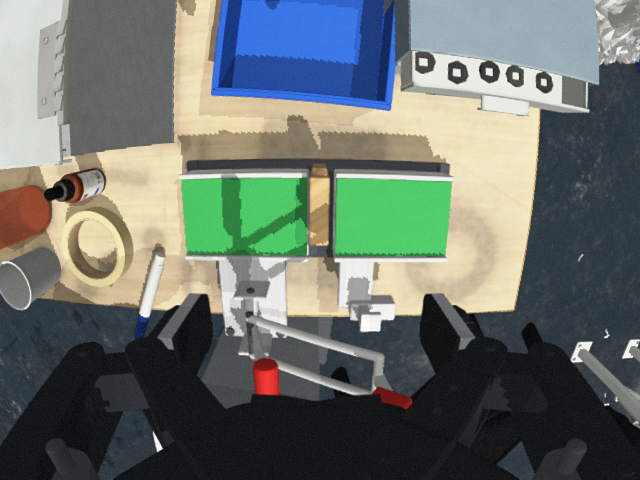

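```bash
python3 -m handwheel '[{"grip":8.5,"linear":[0,0.25,4],"rotation":[0,0,0.5]},{"grip":8.5,"linear":[0,0.25,8],"rotation":[0,0,0.5]},{"grip":8.5,"linear":[0,0.25,12],"rotation":[0,0,0.5]},{"grip":8.5,"linear":[0,0.25,16],"rotation":[0,0,0.5]},{"grip":8.5,"linear":[0,0.25,19],"rotation":[0,0,0.5]},{"grip":8.5,"linear":[0,0.25,21],"rotation":[0,0,0.5]},{"grip":8.5,"linear":[0,0.25,21],"rotation":[0,0,0.5]},{"grip":3,"linear":[0,0.25,21],"rotation":[0,0,0.5]},{"grip":3,"linear":[0,0.25,21],"rotation":[0,0,0.5]},{"grip":3,"linear":[0,0.25,21],"rotation":[0,0,0.5]}]'
python3 - <<'E'
from h import *
where(); shot("wrist","w2",(160,100,480,340),2.5)
E
```

```text
time_s: 3.08
eef_pos: [0.5223, -0.0668, 0.0519]
eef_rot: [0.001, 0.999, 0.053, 0.002]
wrist_force: [-0.0, -0.5, 0.4]
opening: 0.596
t 3.08 track mm [15.2 -9.9 51.9] toolz [ 0.004 -0.002 -1.   ] toolx [ 1.    -0.002  0.004] F [-0.  -0.5  0.4] q [-0.35  0.31  1.86  0.    0.97  1.11] open 0.596
```

View pics/w2.png

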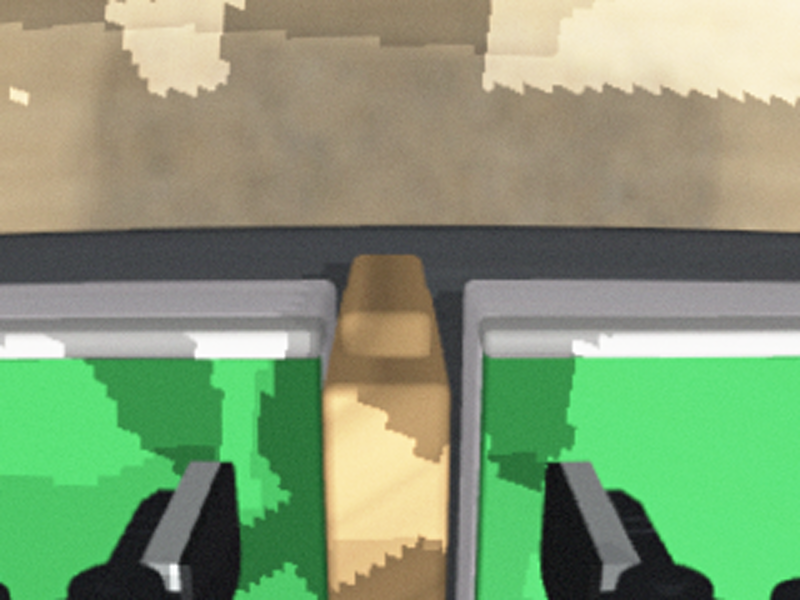

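```bash
python3 -m handwheel '[{"grip":0,"linear":[0,0,0],"rotation":[0,0,0]},{"grip":0,"linear":[0,0,0],"rotation":[0,0,0]},{"grip":0,"linear":[0,0,0],"rotation":[0,0,0]},{"grip":0,"linear":[0,0,0],"rotation":[0,0,0]},{"grip":0,"linear":[0,0,0],"rotation":[0,0,0]},{"grip":0,"linear":[0,0,-0.8],"rotation":[0,0,0]},{"grip":0,"linear":[0,0,-2],"rotation":[0,0,0]}]'
python3 - <<'E'
from h import *
where(); shot("wrist","w3",(160,100,480,340),2)
# bin centre
b=np.array([[.755,.0456],[.7556,-.1137],[.6167,-.1204],[.613,.0421]]).mean(0); print(b)
X,Y,a=tf(); c,s=np.cos(a),np.sin(a); d=b-[X,Y]; print("bin track",1000*np.array([c*d[0]+s*d[1],-s*d[0]+c*d[1]]))
rel(np.array([*b,.2]),goal((0,0,0))[1])
E
```

```text
time_s: 3.72
eef_pos: [0.5194, -0.0658, 0.0694]
eef_rot: [-0.001, 0.999, 0.052, -0.001]
wrist_force: [0.2, -0.1, -0.4]
opening: 0.195
t 3.72 track mm [12.5 -8.6 69.4] toolz [-0.002  0.001 -1.   ] toolx [ 1.    -0.002 -0.002] F [ 0.2 -0.1 -0.4] q [-0.35  0.28  1.85 -0.    1.01  1.11] open 0.195
[ 0.685075 -0.0366  ]
bin track [180.29500697   2.76584432]
lin cm [ 16.6   -1.25 -12.72] rot [ 0.1 -0.1 -0.1] | dist mm 209 ang 0
```

View pics/w3.png

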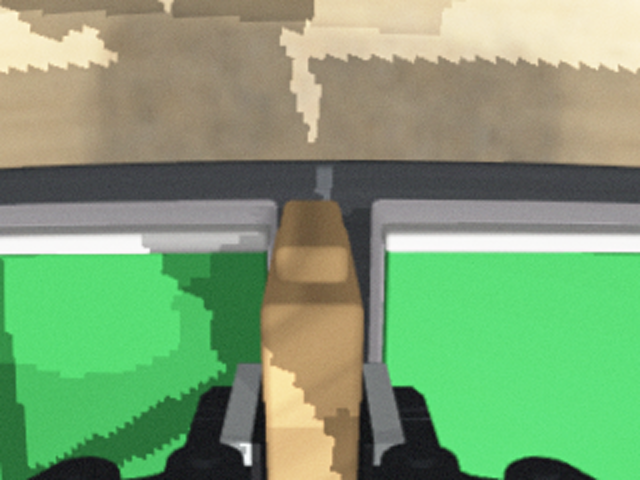

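```bash
python3 -m handwheel '[{"grip":0,"linear":[0,0,-4],"rotation":[0,0,0]},{"grip":0,"linear":[0,0,-8],"rotation":[0,0,0]},{"grip":0,"linear":[4,-0.4,-8],"rotation":[0,0,0]},{"grip":0,"linear":[8,-0.9,-8],"rotation":[0,0,0]},{"grip":0,"linear":[12,-1.2,-8],"rotation":[0,0,0]},{"grip":0,"linear":[15.5,-1.2,-8],"rotation":[0,0,0]},{"grip":0,"linear":[16.8,-1.2,-6],"rotation":[0,0,0]},{"grip":0,"linear":[16.8,-1.2,-3],"rotation":[0,0,0]},{"grip":0,"linear":[16.8,-1.2,0],"rotation":[0,0,0]},{"grip":0,"linear":[16.8,-1.2,1],"rotation":[0,0,0]},{"grip":0,"linear":[16.8,-1.2,1.4],"rotation":[0,0,0]},{"grip":0,"linear":[16.8,-1.2,1.4],"rotation":[0,0,0]}]'
python3 - <<'E'
from h import *
where(); shot("top","t4",(270,90,470,330),2.5)
E
```

```text
time_s: 4.77
eef_pos: [0.6859, -0.0367, 0.0554]
eef_rot: [-0.0, 0.999, 0.052, -0.001]
wrist_force: [-0.5, 0.1, 0.2]
opening: 0.201
t 4.77 track mm [181.1   2.5  55.4] toolz [-0.001  0.    -1.   ] toolx [ 1.    -0.003 -0.001] F [-0.5  0.1  0.2] q [-0.23  0.61  1.41 -0.    1.13  1.24] open 0.201
```

View pics/t4.png

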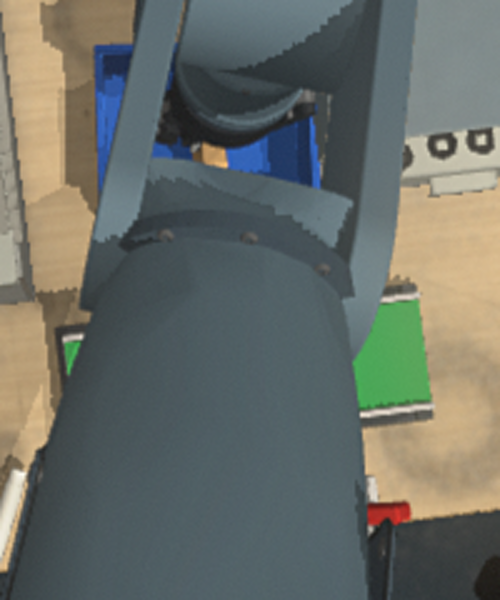

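```bash
python3 -m handwheel '[{"grip":4,"linear":[0,0,0],"rotation":[0,0,0]},{"grip":4,"linear":[0,0,0],"rotation":[0,0,0]},{"grip":4,"linear":[0,0,0],"rotation":[0,0,0]},{"grip":4,"linear":[0,0,-2],"rotation":[0,0,0]},{"grip":4,"linear":[0,0,-6],"rotation":[0,0,0]},{"grip":4,"linear":[0,0,-10],"rotation":[0,0,0]},{"grip":5,"linear":[0,0,-14],"rotation":[0,0,0]},{"grip":5,"linear":[0,0,-18],"rotation":[0,0,0]},{"grip":5,"linear":[0,0,-22],"rotation":[0,0,0]}]'
python3 - <<'E'
from h import *
where(); shot("wrist","w5"); shot("scene","s5",(200,200,460,395),3)
E
```

```text
time_s: 5.57
eef_pos: [0.6863, -0.0367, 0.2791]
eef_rot: [0.0, 0.999, 0.052, 0.001]
wrist_force: [1.7, -0.3, -0.9]
opening: 0.586
t 5.57 track mm [181.5   2.5 279.1] toolz [ 0.002 -0.001 -1.   ] toolx [ 1.    -0.002  0.002] F [ 1.7 -0.3 -0.9] q [-0.23  0.4   1.24  0.    1.5   1.24] open 0.586
```

View pics/w5.png

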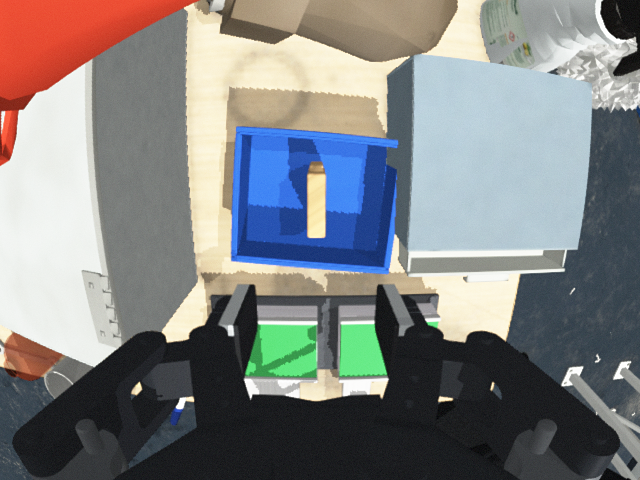

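View pics/s5.png

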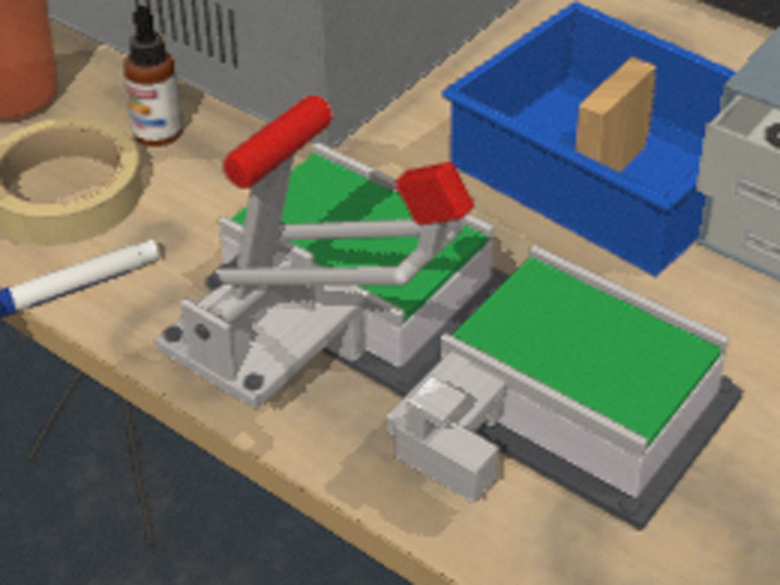

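Run:
```python
from h import *
where()
P,M=goal((-100,-63,265),yawx=-90); rel(P,M); print(R.from_matrix(M).as_matrix().round(2))
from scipy.optimize import fsolve
for b in [(-57,167),(-70,130),(-84,100),(-84,80),(-83,62),(-75,62),(-68,62)]:
    b=np.array(b); s=fsolve(lambda v: latch(*v)[2]-b,[1.9,.0]); h,p,_,t=latch(*s); print(b,s.round(3),h.round(),p.round(),t.round())
```

```text
t 5.67 track mm [185.4   1.2 287.3] toolz [ 0.016 -0.006 -1.   ] toolx [ 1.    -0.002  0.016] F [-0.1 -0.3  0.3] q [-0.23  0.39  1.23 -0.    1.5   1.24] open 0.582
lin cm [-28.56   6.48   1.8 ] rot [-0.5 -1.  89.9] | dist mm 293 ang 90
[[ 0.11 -0.99  0.  ]
 [-0.99 -0.11 -0.  ]
 [ 0.    0.   -1.  ]]
[-57 167] [ 1.817 -0.607] [ 27. 190.] [ 52. 106.] [-60. 201.]
[-70 130] [ 1.794 -0.29 ] [ 30. 190.] [ 53. 106.] [-84. 161.]
[-84 100] [ 2.235 -0.078] [-16. 169.] [ 41. 102.] [-104.  128.]
[-84  80] [2.31  0.074] [-22. 163.] [ 39. 101.] [-108.  104.]
[-83  62] [2.436 0.204] [-33. 153.] [36. 99.] [-110.   83.]
[-75  62] [2.154 0.241] [ -8. 174.] [ 43. 103.] [-103.   82.]
[-68  62] [1.918 0.259] [ 16. 186.] [ 49. 105.] [-96.  82.]
```

```bash
python3 -m handwheel '[{"grip":4,"linear":[-3,0.7,0],"rotation":[0,0,7.1]},{"grip":4,"linear":[-6,1.4,0],"rotation":[0,0,14.2]},{"grip":4,"linear":[-9,2.1,0],"rotation":[0,0,21.3]},{"grip":4,"linear":[-12,2.8,0],"rotation":[0,0,28.4]},{"grip":4,"linear":[-15,3.5,0],"rotation":[0,0,35.5]},{"grip":4,"linear":[-18,4.2,0],"rotation":[0,0,42.6]},{"grip":4,"linear":[-20.5,4.9,0.5],"rotation":[0,0,49.7]},{"grip":4,"linear":[-23,5.6,1],"rotation":[0,0,56.8]},{"grip":4,"linear":[-25,6,1.5],"rotation":[0,0,63.9]},{"grip":4,"linear":[-27,6.4,1.8],"rotation":[0,0,71]},{"grip":4,"linear":[-28.5,6.4,1.8],"rotation":[0,0,78]},{"grip":4,"linear":[-28.5,6.4,1.8],"rotation":[0,0,85]}]'; python3 -m handwheel '[{"grip":4,"linear":[0,0,0],"rotation":[0,0,5]},{"grip":4,"linear":[0,0,0],"rotation":[0,0,5]},{"grip":4,"linear":[0,0,0],"rotation":[0,0,5]}]'
python3 - <<'E'
from h import *
where(); shot("wrist","w6")
E
```

```text
time_s: 6.67
eef_pos: [0.4076, -0.1303, 0.2581]
eef_rot: [0.0, 0.769, -0.639, 0.0]
wrist_force: [-0.1, 0.5, -0.0]
opening: 0.471
time_s: 6.92
eef_pos: [0.4097, -0.1302, 0.2584]
eef_rot: [-0.0, 0.744, -0.668, 0.001]
wrist_force: [0.1, -0.9, -0.2]
opening: 0.466
t 6.92 track mm [-103.4  -61.   258.4] toolz [ 0.001 -0.001 -1.   ] toolx [ 0.    -1.     0.001] F [ 0.1 -0.9 -0.2] q [-0.59 -0.19  1.92 -0.    1.41  2.45] open 0.466
```

View pics/w6.png

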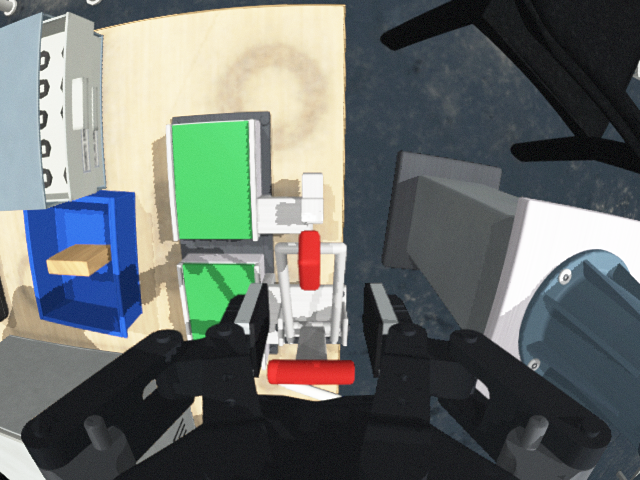

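```bash
cat >> h.py <<'E'
def wcam(o):
    i=cams.camera_info("wrist"); q=o["eef_rot"]; T=np.eye(4);T[:3,:3]=R.from_quat([q[1],q[2],q[3],q[0]]).as_matrix();T[:3,3]=o["eef_pos"]
    return i,T@i["mount"],240/np.tan(np.radians(i["fovy"])/2)
def wproj(o,P):
    i,W,f=wcam(o); p=np.atleast_2d(P); T=np.linalg.inv(W); p=p@T[:3,:3].T+T[:3,3]
    rr=np.hypot(p[:,0],p[:,1]); th=np.arctan2(rr,p[:,2]); k=f*th/np.maximum(rr,1e-12)
    return np.c_[k*p[:,0]+i["cx"],k*p[:,1]+i["cy"]]
def t2w(P): return trk(*tf(),np.atleast_2d(np.array(P,float))/1000)
E
python3 - <<'E'
from h import *
import cv2
a=cv2.imread("pics/w6.png"); o=status.get_obs()
b=cv2.resize(a[90:410,150:370],None,fx=1.85*1.35,fy=1.85,interpolation=cv2.INTER_CUBIC) if 0 else cv2.resize(a[160:400,240:380],None,fx=2.5,fy=2.5,interpolation=cv2.INTER_CUBIC)
cv2.imwrite("pics/w6c.png",b)
v=np.load("fit.npy"); s=v[3]*1000
h,pin,bar,tab=latch(v[4],v[5])
F=-37.7-s
print("s",s)
for n,p in dict(s3=(-45,-s,50),s4=(45,-s,50),s2=(-45,-s-120,50),f3=(-45,0,50),f4=(45,0,50),tab=(-100,*tab),bar1=(-76,*bar),bar2=(-124,*bar),h1=(-70,*h),h2=(-130,*h),lipfront1=(-90,F-11,78),lipfront2=(-110,F-11,78),shelf1=(-90,F-30,54),shelf2=(-110,F-30,54)).items():
    u=wproj(o,t2w(p))[0]; print(n,u.round(1),((u-[240,160])*2.5).round())
E
```

```text
s 26.510742431452233
s3 [257.6 240. ] [ 44. 200.]
s4 [172.9 239.8] [-168.  199.]
s2 [254.1 116.6] [  35. -109.]
f3 [258.8 265.2] [ 47. 263.]
f4 [175.7 263.9] [-161.  260.]
tab [310.8 259. ] [177. 248.]
bar1 [275.  246.2] [ 88. 216.]
bar2 [348.2 246.3] [270. 216.]
h1 [268.4 370. ] [ 71. 525.]
h2 [355.1 370.3] [288. 526.]
lipfront1 [301.4 195.7] [153.  89.]
lipfront2 [324.2 195.7] [211.  89.]
shelf1 [302.3 171.4] [156.  28.]
shelf2 [323.8 171.4] [209.  28.]
```

View pics/w6c.png

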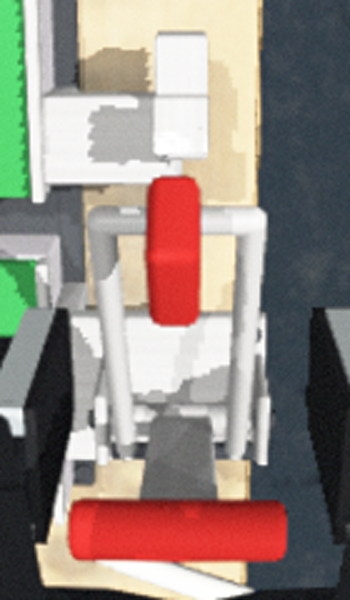

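Run:
```python
from h import *
P,M=goal((-100,-65,185),yawx=-90); rel(P,M)
```

```text
lin cm [ 0.4  -0.33  7.32] rot [-0.1 -0.   0. ] | dist mm 73 ang 0
```

```bash
python3 -m handwheel '[{"grip":4,"linear":[0.4,-0.33,3],"rotation":[0,0,0]},{"grip":4,"linear":[0.4,-0.33,5.5],"rotation":[0,0,0]},{"grip":4,"linear":[0.4,-0.33,7.3],"rotation":[0,0,0]},{"grip":4,"linear":[0.4,-0.33,7.3],"rotation":[0,0,0]},{"grip":3,"linear":[0.4,-0.33,7.3],"rotation":[0,0,0]},{"grip":3,"linear":[0.4,-0.33,7.3],"rotation":[0,0,0]}]'
python3 - <<'E'
from h import *
where(); shot("wrist","w7",(200,140,440,380),2.5)
E
```

```text
time_s: 7.47
eef_pos: [0.4141, -0.1341, 0.1859]
eef_rot: [-0.0, 0.743, -0.669, 0.001]
wrist_force: [-0.5, 0.2, 0.9]
opening: 0.351
t 7.47 track mm [-99.6 -65.3 185.9] toolz [ 0.001 -0.001 -1.   ] toolx [-0.001 -1.     0.001] F [-0.5  0.2  0.9] q [-0.59 -0.1   1.99 -0.    1.25  2.45] open 0.351
```

View pics/w7.png

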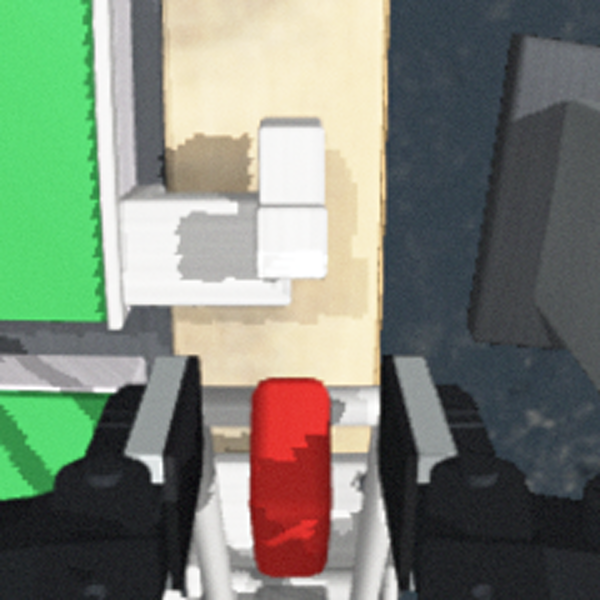

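```bash
python3 - <<'E'
from h import *
from scipy.optimize import brentq
o=status.get_obs()
for nm,z,c in [("shelf",54,118),("lipfront",78,206),("lip back",78,278)]:
    y=brentq(lambda y: wproj(o,t2w((-100,y,z)))[0,1]-(140+c/2.5),-160,0); print(nm,y)
E
python3 -m handwheel '[{"grip":0,"linear":[0,0,0],"rotation":[0,0,0]},{"grip":0,"linear":[0,0,0],"rotation":[0,0,0]},{"grip":0,"linear":[0,0,0],"rotation":[0,0,0]},{"grip":0,"linear":[0,0,0],"rotation":[0,0,0]}]'
python3 - <<'E'
from h import *
where(); shot("wrist","w8",(200,140,440,380),2.5)
E
```

```text
shelf -94.42345340855977
lipfront -73.33848470377055
lip back -52.41167691607305
time_s: 7.85
eef_pos: [0.4141, -0.1345, 0.1859]
eef_rot: [0.0, 0.743, -0.669, 0.001]
wrist_force: [0.1, -2.3, 4.7]
opening: 0.125
t 7.85 track mm [-99.6 -65.7 185.9] toolz [ 0.002 -0.002 -1.   ] toolx [-0.002 -1.     0.002] F [ 0.1 -2.3  4.7] q [-0.59 -0.1   1.99 -0.    1.24  2.45] open 0.125
```

View pics/w8.png

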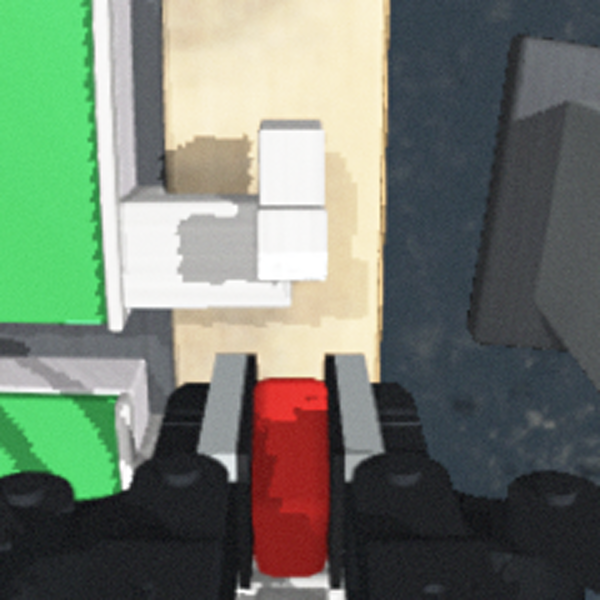

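```bash
cat > plan.py <<'E'
from h import *
from scipy.optimize import fsolve
v=np.load("fit.npy"); th0,ph0=v[4],v[5]; bar0=latch(th0,ph0)[2]; T0=np.array([-65.7,185.9]); r0=T0-bar0
def tcp(th,ph):
    b=latch(th,ph)[2]; d=ph-ph0; c,s=np.cos(d),np.sin(d)
    return b+np.array([c*r0[0]-s*r0[1],s*r0[0]+c*r0[1]]),np.degrees(d),b
def ik(b,g=(2.3,0.1)): return fsolve(lambda x: latch(*x)[2]-np.array(b),g)
def rows(path,x=-99.6):
    for th,ph in path:
        t,d,b=tcp(th,ph); P,M=goal((x,*t),tilt=d,yawx=-90)
        o,p,C=cur(); L=C.T@(P-p)*100; rv=R.from_matrix(C.T@M).as_rotvec(degrees=True)
        print("th %.2f ph %.2f bar"%(th,ph),b.round(0),"tcp",t.round(0),"tilt %.0f"%d,"lin",L.round(2),"rot",rv.round(1))
E
python3 - <<'E'
from plan import *
rows([(th0+(2.4-th0)*k/8,ph0+(0-ph0)*k/8) for k in range(0,9)])
b=[ik((-86,y)) for y in (90,80,71,62)]; rows(b)
E
```

```text
th 1.82 ph -0.61 bar [-57. 167.] tcp [-66. 186.] tilt 0 lin [-0.   -0.   -0.01] rot [-0.1 -0.1 -0.1]
th 1.89 ph -0.54 bar [-63. 159.] tcp [-73. 176.] tilt 4 lin [ 0.77 -0.    0.94] rot [-0.1 -4.5 -0.1]
th 1.97 ph -0.46 bar [-69. 149.] tcp [-80. 166.] tilt 9 lin [ 1.47 -0.    1.95] rot [-0.1 -8.9 -0.1]
th 2.04 ph -0.38 bar [-74. 140.] tcp [-87. 156.] tilt 13 lin [ 2.09 -0.    3.01] rot [ -0.1 -13.3  -0.1]
th 2.11 ph -0.31 bar [-78. 130.] tcp [-92. 145.] tilt 18 lin [ 2.63 -0.    4.11] rot [ -0.1 -17.7  -0.1]
th 2.18 ph -0.23 bar [-82. 120.] tcp [-97. 133.] tilt 22 lin [3.09 0.   5.25] rot [ -0.1 -22.   -0.1]
th 2.26 ph -0.15 bar [-84. 109.] tcp [-100.  122.] tilt 26 lin [3.45 0.   6.42] rot [ -0.1 -26.4  -0.1]
th 2.33 ph -0.08 bar [-86.  98.] tcp [-103.  110.] tilt 31 lin [3.73 0.   7.62] rot [ -0.1 -30.8  -0.1]
th 2.40 ph 0.00 bar [-87.  88.] tcp [-105.   98.] tilt 35 lin [3.91 0.01 8.83] rot [ -0.1 -35.2  -0.1]
th 2.34 ph -0.01 bar [-86.  90.] tcp [-104.  100.] tilt 34 lin [3.78 0.01 8.57] rot [ -0.1 -34.6  -0.1]
th 2.39 ph 0.06 bar [-86.  80.] tcp [-104.   89.] tilt 39 lin [3.84 0.01 9.7 ] rot [ -0.1 -38.8  -0.1]
th 2.46 ph 0.13 bar [-86.  71.] tcp [-105.   79.] tilt 42 lin [3.890e+00 1.000e-02 1.072e+01] rot [ -0.1 -42.4  -0.1]
th 2.55 ph 0.18 bar [-86.  62.] tcp [-105.   69.] tilt 46 lin [3.930e+00 1.000e-02 1.173e+01] rot [ -0.2 -45.8  -0.1]
```

```bash
python3 -m handwheel '[{"grip":0,"linear":[0.4,0,0.45],"rotation":[0,-2.2,0]},{"grip":0,"linear":[0.77,0,0.94],"rotation":[0,-4.4,0]},{"grip":0,"linear":[1.47,0,1.95],"rotation":[0,-8.8,0]},{"grip":0,"linear":[2.09,0,3.01],"rotation":[0,-13.2,0]},{"grip":0,"linear":[2.63,0,4.11],"rotation":[0,-17.6,0]},{"grip":0,"linear":[3.09,0,5.25],"rotation":[0,-22,0]},{"grip":0,"linear":[3.45,0,6.42],"rotation":[0,-26.4,0]},{"grip":0,"linear":[3.73,0,7.62],"rotation":[0,-30.8,0]},{"grip":0,"linear":[3.85,0,8.2],"rotation":[0,-33,0]},{"grip":0,"linear":[3.85,0,8.2],"rotation":[0,-33,0]},{"grip":0,"linear":[3.85,0,8.2],"rotation":[0,-33,0]}]'
python3 - <<'E'
from h import *
where(); shot("wrist","w9"); shot("scene","s9",(200,120,440,360),2.5)
E
```

```text
time_s: 8.82
eef_pos: [0.4178, -0.172, 0.102]
eef_rot: [-0.191, 0.712, -0.642, -0.212]
wrist_force: [3.3, 0.1, 0.2]
opening: 0.13
t 8.82 track mm [ -99.9 -103.3  102. ] toolz [ 0.003  0.547 -0.837] toolx [-0.003 -0.837 -0.547] F [3.3 0.1 0.2] q [-0.88  0.37  1.78  0.31  1.5   2.05] open 0.13
```

View pics/w9.png

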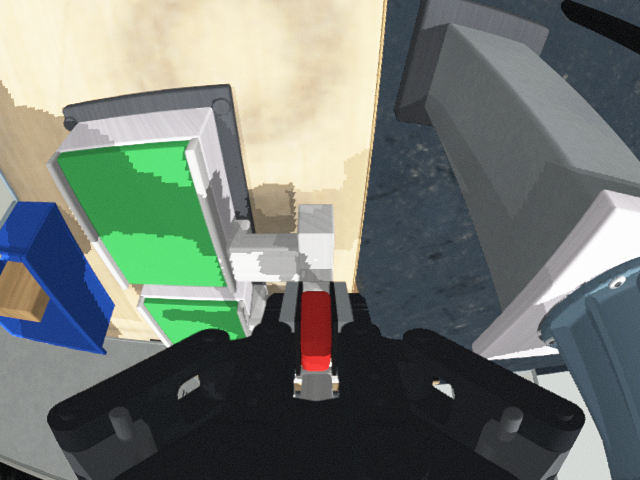

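View pics/s9.png

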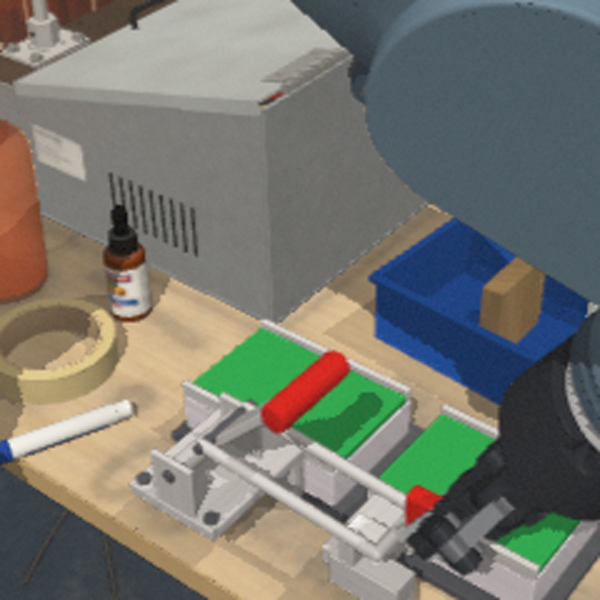

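Run:
```python
from plan import *
for th in (2.3,2.36,2.42):
    h=latch(th,0)[0]; print(th,proj("scene",t2w((-100,*h)))[0].round(1))
for ph in (-.08,-.03,.02): print(ph,(proj("scene",t2w((-124,*latch(2.36,ph)[2])))[0]-[200,120])*2.5)
print((proj("scene",t2w([(-110,-73.5,78),(-90,-73.5,78),(-110,-94,54)]))-[200,120])*2.5)
rows([(2.36,-.035)]+[ik((-85,y)) for y in (82,75,68,63)]+[ik((y,62.5),(2.2,.2)) for y in (-80,-74,-68,-66)])
```

```text
2.3 [320.7 275.1]
2.36 [323.6 279.2]
2.42 [326.5 283.4]
-0.08 [372.83036528 551.76654086]
-0.03 [372.25509288 559.30565388]
0.02 [371.21695319 566.46096605]
[[367.06769085 549.60267243]
 [387.5112268  527.99422964]
 [396.27114501 595.01565614]]
th 2.36 ph -0.04 bar [-87.  93.] tcp [-104.  103.] tilt 33 lin [ 0.04 -0.03 -0.1 ] rot [-0.1 -0.  -0.1]
th 2.34 ph 0.05 bar [-85.  82.] tcp [-103.   91.] tilt 38 lin [ 0.64 -0.03  0.97] rot [-0.1 -5.1 -0.1]
th 2.39 ph 0.10 bar [-85.  75.] tcp [-104.   83.] tilt 41 lin [ 1.1  -0.03  1.61] rot [-0.1 -8.  -0.1]
th 2.45 ph 0.15 bar [-85.  68.] tcp [-104.   75.] tilt 44 lin [ 1.57 -0.02  2.26] rot [ -0.1 -10.8  -0.1]
th 2.50 ph 0.19 bar [-85.  63.] tcp [-104.   70.] tilt 46 lin [ 1.89 -0.02  2.72] rot [ -0.1 -12.6  -0.1]
th 2.32 ph 0.22 bar [-80.  62.] tcp [-100.   68.] tilt 47 lin [ 1.55 -0.02  3.07] rot [ -0.2 -14.4  -0.1]
th 2.11 ph 0.24 bar [-74.  62.] tcp [-94.  68.] tilt 49 lin [ 1.08 -0.02  3.43] rot [ -0.2 -15.8  -0.1]
th 1.91 ph 0.25 bar [-68.  62.] tcp [-88.  68.] tilt 50 lin [ 0.6  -0.02  3.78] rot [ -0.2 -16.6  -0.1]
th 1.84 ph 0.26 bar [-66.  62.] tcp [-86.  68.] tilt 50 lin [ 0.44 -0.02  3.89] rot [ -0.2 -16.8  -0.1]
```

```bash
python3 -m handwheel '[{"grip":0,"linear":[0.4,-0.03,0.4],"rotation":[0,-2.5,0]},{"grip":0,"linear":[0.75,-0.03,0.9],"rotation":[0,-5,0]},{"grip":0,"linear":[1.2,-0.03,1.5],"rotation":[0,-8,0]},{"grip":0,"linear":[1.7,-0.03,2.15],"rotation":[0,-10.8,0]},{"grip":0,"linear":[2.0,-0.03,2.65],"rotation":[0,-12.6,0]},{"grip":0,"linear":[2.0,-0.03,2.65],"rotation":[0,-12.6,0]},{"grip":0,"linear":[2.0,-0.03,2.65],"rotation":[0,-12.6,0]}]'
python3 - <<'E'
from plan import *
where(); shot("scene","s10",(240,220,440,370),4)
rows([ik((-86,62.5))]+[ik((y,62.5),(2.2,.2)) for y in (-80,-74,-68,-66)])
E
```

```text
time_s: 9.5
eef_pos: [0.418, -0.1736, 0.069]
eef_rot: [-0.26, 0.685, -0.617, -0.288]
wrist_force: [3.4, 3.5, -1.7]
opening: 0.126
t 9.5 track mm [ -99.8 -104.9   69. ] toolz [ 0.002  0.715 -0.699] toolx [-0.002 -0.699 -0.715] F [ 3.4  3.5 -1.7] q [-0.94  0.57  1.68  0.37  1.61  1.98] open 0.126
th 2.55 ph 0.18 bar [-86.  62.] tcp [-105.   69.] tilt 45 lin [ 0.03 -0.03 -0.02] rot [-0.1  0.2 -0.1]
th 2.32 ph 0.22 bar [-80.  62.] tcp [-100.   68.] tilt 47 lin [-0.33 -0.03  0.44] rot [-0.1 -1.8 -0.1]
th 2.11 ph 0.24 bar [-74.  62.] tcp [-94.  68.] tilt 49 lin [-0.7  -0.02  0.9 ] rot [-0.1 -3.2 -0.1]
th 1.91 ph 0.25 bar [-68.  62.] tcp [-88.  68.] tilt 50 lin [-1.1  -0.02  1.34] rot [-0.1 -4.  -0.1]
th 1.84 ph 0.26 bar [-66.  62.] tcp [-86.  68.] tilt 50 lin [-1.23 -0.02  1.48] rot [-0.1 -4.2 -0.1]
```

View pics/s10.png

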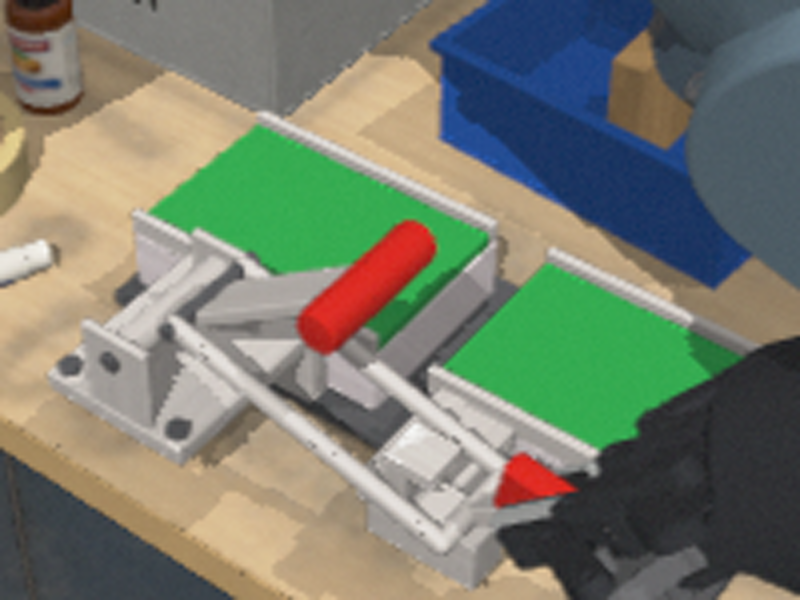

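```bash
python3 -m handwheel '[{"grip":0,"linear":[-0.15,0,0.2],"rotation":[0,-0.9,0]},{"grip":0,"linear":[-0.33,0,0.44],"rotation":[0,-1.8,0]},{"grip":0,"linear":[-0.52,0,0.67],"rotation":[0,-2.5,0]},{"grip":0,"linear":[-0.7,0,0.9],"rotation":[0,-3.2,0]},{"grip":0,"linear":[-0.9,0,1.12],"rotation":[0,-3.6,0]},{"grip":0,"linear":[-1.1,0,1.34],"rotation":[0,-4,0]},{"grip":0,"linear":[-1.16,0,1.42],"rotation":[0,-4.1,0]},{"grip":0,"linear":[-1.16,0,1.42],"rotation":[0,-4.1,0]}]'
python3 - <<'E'
from plan import *
where(); shot("scene","s11",(240,220,440,370),4); shot("wrist","w11")
for th in (1.8,1.9,2.,2.1):print(th,((proj("scene",t2w((-100,*latch(th,0)[0])))[0]-[240,220])*4).round())
E
```

```text
time_s: 10.22
eef_pos: [0.4165, -0.1582, 0.0681]
eef_rot: [-0.28, 0.675, -0.608, -0.31]
wrist_force: [1.9, -5.8, -1.0]
opening: 0.129
t 10.22 track mm [-99.7 -89.5  68.1] toolz [ 0.003  0.759 -0.651] toolx [-0.001 -0.651 -0.759] F [ 1.9 -5.8 -1. ] q [-0.93  0.6   1.68  0.4   1.65  1.97] open 0.129
1.8 [205. 105.]
1.9 [230. 124.]
2.0 [255. 145.]
2.1 [279. 169.]
```

View pics/s11.png

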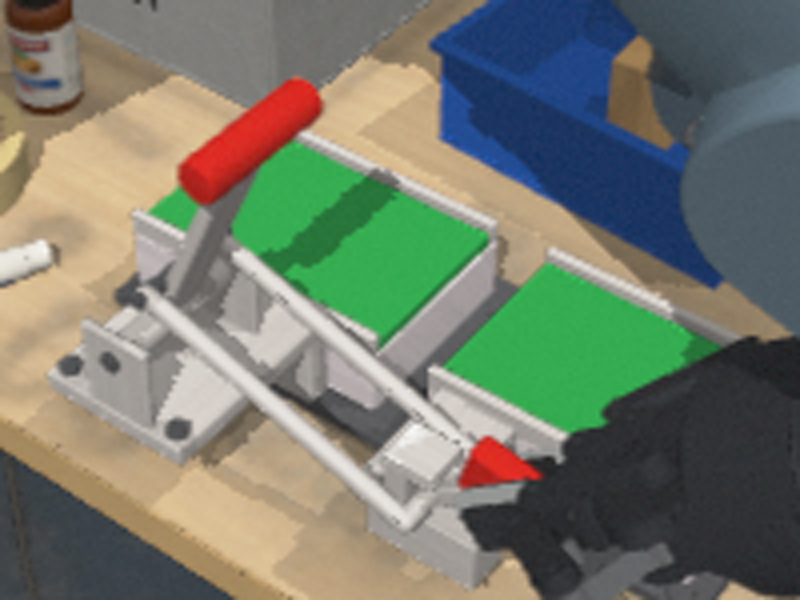

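View pics/w11.png

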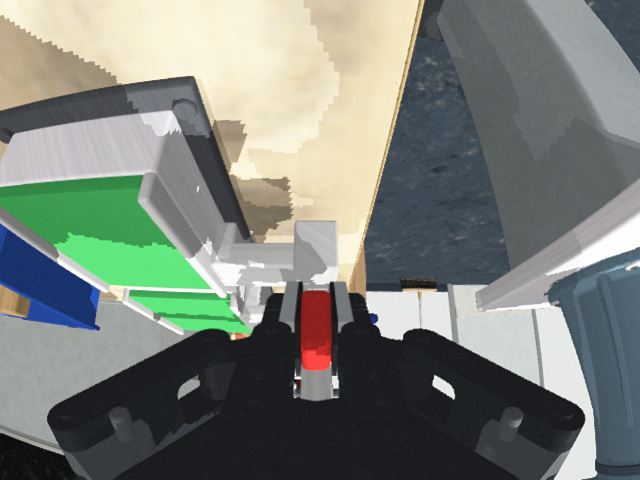

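```bash
python3 -m handwheel '[{"grip":0,"linear":[-0.13,0,0.15],"rotation":[0,-0.2,0]},{"grip":0,"linear":[-0.26,0,0.3],"rotation":[0,-0.4,0]},{"grip":0,"linear":[-0.26,0,0.3],"rotation":[0,-0.4,0]},{"grip":0,"linear":[-0.26,0,0.3],"rotation":[0,-0.4,0]}]'
python3 - <<'E'
from plan import *
where(); shot("scene","s12",(240,220,440,370),4)
E
```

```text
time_s: 10.65
eef_pos: [0.4161, -0.1543, 0.0681]
eef_rot: [-0.282, 0.674, -0.607, -0.312]
wrist_force: [2.9, -5.6, -1.8]
opening: 0.133
t 10.65 track mm [-99.6 -85.6  68.1] toolz [ 0.003  0.764 -0.646] toolx [-0.001 -0.646 -0.764] F [ 2.9 -5.6 -1.8] q [-0.93  0.6   1.68  0.4   1.65  1.97] open 0.133
```

View pics/s12.png

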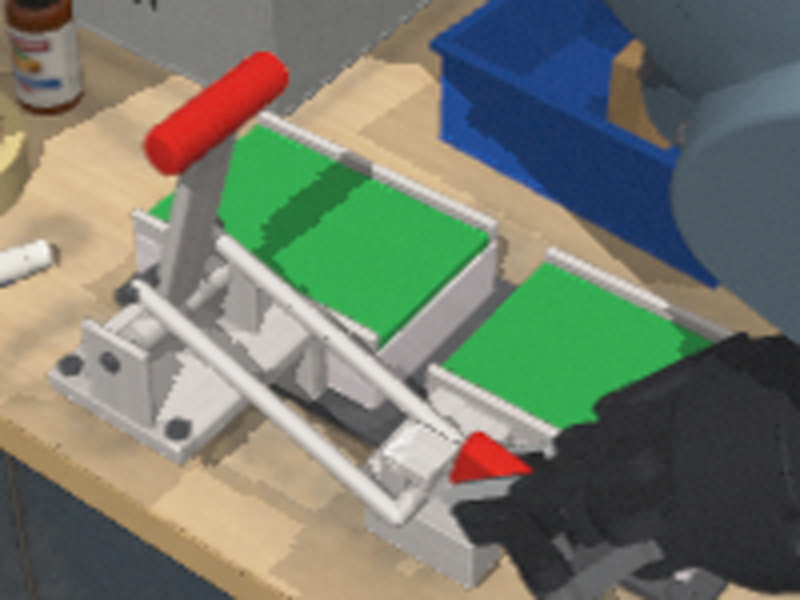

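```bash
python3 -m handwheel '[{"grip":3.5,"linear":[0,0,0],"rotation":[0,0,0]},{"grip":3.5,"linear":[0,0,0],"rotation":[0,0,0]},{"grip":3.5,"linear":[0,0,0],"rotation":[0,0,0]},{"grip":3.5,"linear":[0,0,-1],"rotation":[0,0,0]},{"grip":3.5,"linear":[0,0,-3],"rotation":[0,0,0]},{"grip":3.5,"linear":[0,0,-6],"rotation":[0,0,0]},{"grip":3.5,"linear":[0,0,-8],"rotation":[0,0,0]},{"grip":3.5,"linear":[0,0,-8],"rotation":[0,0,0]}]'
python3 - <<'E'
from plan import *
where(); shot("scene","s13",(240,220,440,370),4); shot("wrist","w13",(220,160,420,310),4)
E
```

```text
time_s: 11.37
eef_pos: [0.4233, -0.2177, 0.1221]
eef_rot: [-0.283, 0.674, -0.607, -0.311]
wrist_force: [0.6, -0.1, 0.1]
opening: 0.406
t 11.37 track mm [ -99.3 -149.4  122.1] toolz [ 0.005  0.763 -0.646] toolx [-0.    -0.646 -0.763] F [ 0.6 -0.1  0.1] q [-0.98  0.59  1.55  0.37  1.79  1.98] open 0.406
```

View pics/s13.png

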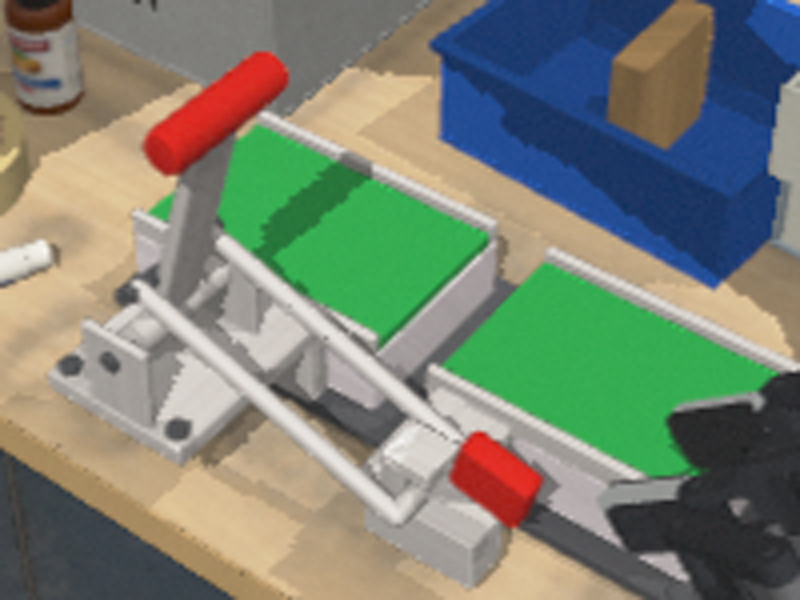

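View pics/w13.png

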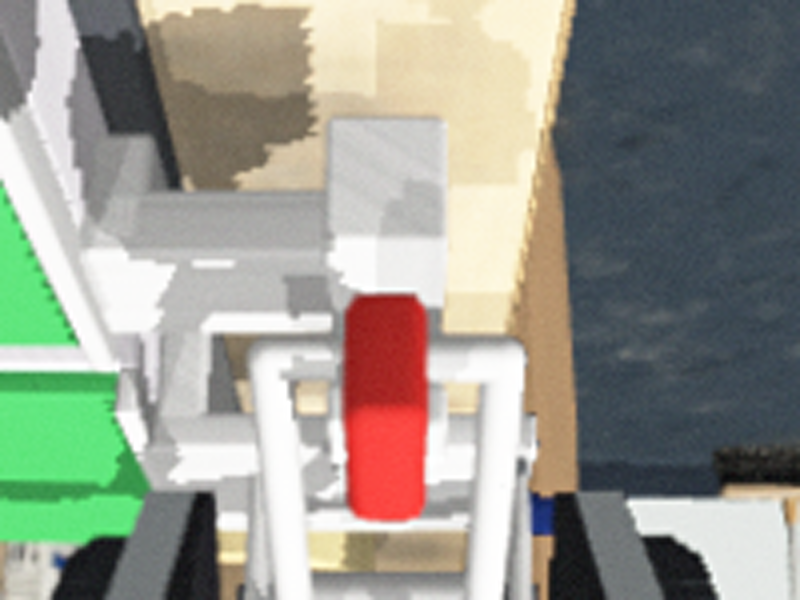

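Run:
```python
from plan import *
o=status.get_obs()
for n,p in dict(shelfF_top=(-110,-94,54),shelfF_bot=(-110,-94,40),lipF_top=(-110,-74,78),lipF_bot=(-110,-74,70),lipF_topR=(-90,-74,78),lipB_top=(-110,-53,78),barL=(-76,-66,62),barR=(-124,-66,62),bar_abovelip=(-124,-74,82),tab=(-100,*latch(1.85,.26)[3])).items():
    print(n,((wproj(o,t2w(p))[0]-[220,160])*4).round(), ((proj("scene",t2w(p))[0]-[240,220])*4).round())
```

```text
shelfF_top [452. 240.] [474. 552.]
shelfF_bot [450. 160.] [473. 578.]
lipF_top [449. 430.] [428. 480.]
lipF_bot [448. 384.] [428. 495.]
lipF_topR [324. 430.] [461. 445.]
lipB_top [445. 470.] [380. 453.]
barL [245. 356.] [464. 442.]
barR [529. 356.] [386. 525.]
bar_abovelip [537. 454.] [405. 497.]
tab [386. 409.] [493. 482.]
```

```bash
cat > push.py <<'E'
from plan import *
def contact(th,tilt,off=0.,r=9):
    h=latch(th,0)[0]; t=np.radians(tilt); z=np.array([np.sin(t),-np.cos(t)])
    return h-(r+off)*z
def prow(lst,x=-100):
    o,p,C=cur()
    for th,tilt,off in lst:
        t=contact(th,tilt,off); P,M=goal((x,*t),tilt=tilt,yawx=-90)
        L=C.T@(P-p)*100; rv=R.from_matrix(C.T@M).as_rotvec(degrees=True)
        print("th %.2f tilt %.0f off %.0f tcp"%(th,tilt,off),t.round(0),"lin",L.round(2),"rot",rv.round(1))
E
python3 - <<'E'
from push import *
prow([(1.85,60,30),(1.85,60,15)])
E
```

```text
th 1.85 tilt 60 off 30 tcp [-10. 208.] lin [-15.45   0.02   4.66] rot [ -0.2 -10.   -0.1]
th 1.85 tilt 60 off 15 tcp [  3. 201.] lin [-15.7    0.02   6.14] rot [ -0.2 -10.   -0.1]
```

```bash
python3 -m handwheel '[{"grip":0,"linear":[-3.5,0,0],"rotation":[0,-1,0]},{"grip":0,"linear":[-7,0,1],"rotation":[0,-3,0]},{"grip":0,"linear":[-10.5,0,2],"rotation":[0,-5,0]},{"grip":0,"linear":[-13,0,3.5],"rotation":[0,-7.5,0]},{"grip":0,"linear":[-15.4,0,4.6],"rotation":[0,-10,0]},{"grip":0,"linear":[-15.4,0,4.6],"rotation":[0,-10,0]},{"grip":0,"linear":[-15.4,0,4.6],"rotation":[0,-10,0]}]'
python3 - <<'E'
from push import *
where(); shot("scene","s14",(200,150,440,330),3.3)
prow([(1.85-.1*k,60-50*(k/18.5)**1,0) for k in range(0,19)])
E
```

```text
time_s: 12.05
eef_pos: [0.4071, -0.0781, 0.2073]
eef_rot: [-0.335, 0.643, -0.579, -0.373]
wrist_force: [-0.4, 1.1, -0.6]
opening: 0.001
t 12.05 track mm [-100.5   -8.9  207.3] toolz [-0.     0.868 -0.497] toolx [-0.002 -0.497 -0.868] F [-0.4  1.1 -0.6] q [-0.89  0.39  1.76  0.52  1.92  2.07] open 0.001
th 1.85 tilt 60 off 0 tcp [ 16. 193.] lin [-0.03 -0.02  2.92] rot [-0.   0.1 -0.1]
th 1.75 tilt 57 off 0 tcp [ 27. 196.] lin [-0.86 -0.01  3.76] rot [-0.   2.8 -0.1]
th 1.65 tilt 55 off 0 tcp [ 39. 198.] lin [-1.6  -0.01  4.68] rot [-0.   5.5 -0.1]
th 1.55 tilt 52 off 0 tcp [ 50. 199.] lin [-2.24 -0.01  5.66] rot [-0.   8.2 -0.1]
th 1.45 tilt 49 off 0 tcp [ 62. 198.] lin [-2.79 -0.01  6.71] rot [-0.  10.9 -0.1]
th 1.35 tilt 46 off 0 tcp [ 74. 196.] lin [-3.22 -0.01  7.79] rot [-0.  13.6 -0.1]
th 1.25 tilt 44 off 0 tcp [ 85. 194.] lin [-3.55 -0.01  8.92] rot [-0.  16.3 -0.1]
th 1.15 tilt 41 off 0 tcp [ 96. 190.] lin [-3.76 -0.   10.07] rot [-0.  19.  -0.1]
th 1.05 tilt 38 off 0 tcp [107. 185.] lin [-3.86 -0.   11.23] rot [-0.  21.7 -0.1]
th 0.95 tilt 36 off 0 tcp [117. 179.] lin [-3.84 -0.   12.4 ] rot [-0.  24.4 -0.1]
th 0.85 tilt 33 off 0 tcp [126. 172.] lin [-3.71 -0.   13.55] rot [-0.  27.1 -0.1]
th 0.75 tilt 30 off 0 tcp [135. 164.] lin [-3.46 -0.   14.68] rot [-0.  29.8 -0.1]
th 0.65 tilt 28 off 0 tcp [142. 156.] lin [-3.11 -0.   15.79] rot [-0.  32.6 -0.1]
th 0.55 tilt 25 off 0 tcp [149. 146.] lin [-2.64 -0.   16.85] rot [-0.  35.3 -0.1]
th 0.45 tilt 22 off 0 tcp [155. 136.] lin [-2.08 -0.   17.85] rot [-0.  38.  -0.1]
th 0.35 tilt 19 off 0 tcp [160. 126.] lin [-1.41 -0.   18.79] rot [-0.  40.7 -0.1]
th 0.25 tilt 17 off 0 tcp [164. 115.] lin [-0.66 -0.   19.66] rot [-0.  43.4 -0.1]
th 0.15 tilt 14 off 0 tcp [167. 104.] lin [ 0.17 -0.   20.45] rot [-0.  46.1 -0.1]
th 0.05 tilt 11 off 0 tcp [168.  93.] lin [ 1.08 -0.   21.15] rot [-0.  48.8 -0.1]
```

View pics/s14.png

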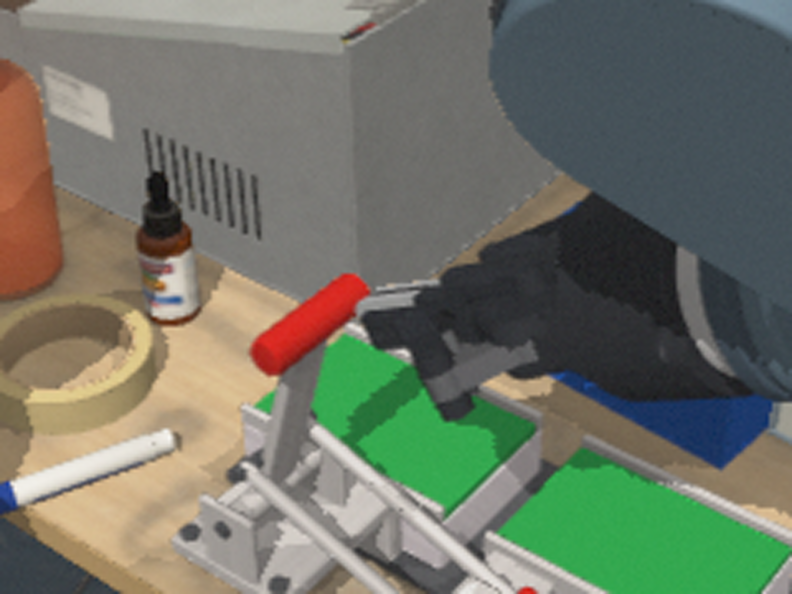

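```bash
python3 -m handwheel '[{"grip":0,"linear":[0,0,1.5],"rotation":[0,0,0]},{"grip":0,"linear":[0,0,2.9],"rotation":[0,0,0]},{"grip":0,"linear":[-0.86,0,3.76],"rotation":[0,2.8,0]},{"grip":0,"linear":[-1.6,0,4.68],"rotation":[0,5.5,0]},{"grip":0,"linear":[-2.24,0,5.66],"rotation":[0,8.2,0]},{"grip":0,"linear":[-2.79,0,6.71],"rotation":[0,10.9,0]},{"grip":0,"linear":[-3.22,0,7.79],"rotation":[0,13.6,0]},{"grip":0,"linear":[-3.55,0,8.92],"rotation":[0,16.3,0]},{"grip":0,"linear":[-3.55,0,8.92],"rotation":[0,16.3,0]}]'
python3 - <<'E'
from push import *
where(); shot("scene","s15",(200,150,440,330),3.3)
prow([(1.15-.1*k,41-2.7*k,0) for k in range(0,12)])
E
```

```text
time_s: 12.85
eef_pos: [0.3976, 0.0164, 0.1945]
eef_rot: [-0.249, 0.69, -0.62, -0.276]
wrist_force: [-1.0, -0.8, -0.5]
opening: -0.003
t 12.85 track mm [-99.9  86.1 194.5] toolz [ 0.001  0.69  -0.723] toolx [ 0.    -0.723 -0.69 ] F [-1.  -0.8 -0.5] q [-0.7   0.1   1.98  0.5   1.66  2.22] open -0.003
th 1.15 tilt 41 off 0 tcp [ 96. 190.] lin [-0.47  0.02  1.07] rot [-0.1  2.7 -0. ]
th 1.05 tilt 38 off 0 tcp [107. 185.] lin [-0.9   0.02  2.16] rot [-0.1  5.4 -0. ]
th 0.95 tilt 36 off 0 tcp [117. 179.] lin [-1.21  0.02  3.28] rot [-0.1  8.1 -0. ]
th 0.85 tilt 33 off 0 tcp [126. 172.] lin [-1.41  0.02  4.43] rot [-0.1 10.8 -0. ]
th 0.75 tilt 30 off 0 tcp [135. 164.] lin [-1.49  0.02  5.59] rot [-0.1 13.5 -0. ]
th 0.65 tilt 28 off 0 tcp [142. 156.] lin [-1.46  0.02  6.75] rot [-0.1 16.2 -0. ]
th 0.55 tilt 25 off 0 tcp [149. 146.] lin [-1.31  0.02  7.89] rot [-0.1 18.9 -0. ]
th 0.45 tilt 22 off 0 tcp [155. 136.] lin [-1.05  0.02  9.02] rot [-0.1 21.6 -0. ]
th 0.35 tilt 19 off 0 tcp [160. 126.] lin [-0.68  0.02 10.11] rot [-0.1 24.3 -0. ]
th 0.25 tilt 17 off 0 tcp [164. 115.] lin [-0.21  0.02 11.16] rot [-0. 27. -0.]
th 0.15 tilt 14 off 0 tcp [167. 104.] lin [ 0.37  0.03 12.15] rot [-0.  29.7 -0. ]
th 0.05 tilt 11 off 0 tcp [168.  93.] lin [ 1.04  0.03 13.08] rot [-0.  32.4 -0. ]
```

View pics/s15.png

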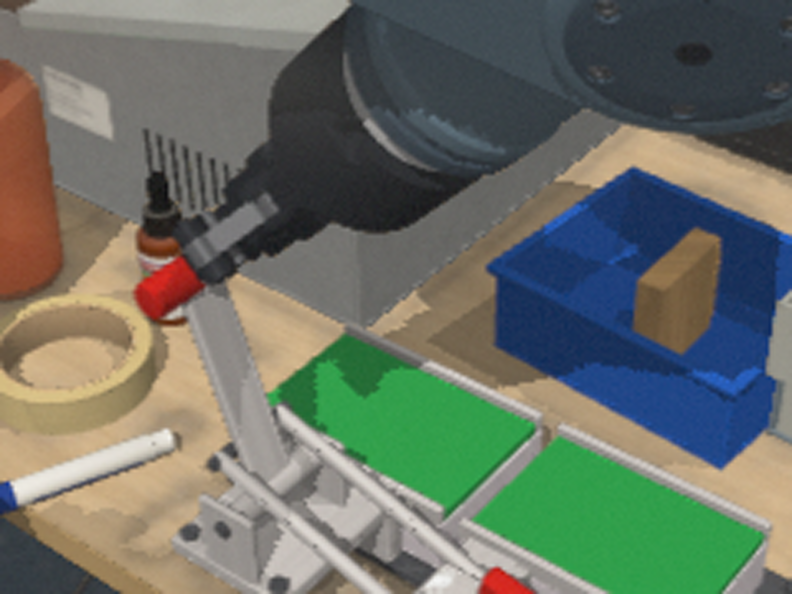

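```bash
python3 -m handwheel '[{"grip":0,"linear":[-0.47,0,1.07],"rotation":[0,2.7,0]},{"grip":0,"linear":[-0.9,0,2.16],"rotation":[0,5.4,0]},{"grip":0,"linear":[-1.21,0,3.28],"rotation":[0,8.1,0]},{"grip":0,"linear":[-1.41,0,4.43],"rotation":[0,10.8,0]},{"grip":0,"linear":[-1.49,0,5.59],"rotation":[0,13.5,0]},{"grip":0,"linear":[-1.46,0,6.75],"rotation":[0,16.2,0]},{"grip":0,"linear":[-1.31,0,7.89],"rotation":[0,18.9,0]},{"grip":0,"linear":[-1.05,0,9.02],"rotation":[0,21.6,0]},{"grip":0,"linear":[-0.68,0,10.11],"rotation":[0,24.3,0]},{"grip":0,"linear":[-0.68,0,10.11],"rotation":[0,24.3,0]}]'
python3 - <<'E'
from push import *
where(); shot("scene","s16",(200,180,440,360),3.3)
prow([(.25-.1*k,17-2.7*k,0) for k in range(0,3)]+[(0,10,0),(0,10,-3),(0,10,-5)])
E
```

```text
time_s: 13.73
eef_pos: [0.3888, 0.0903, 0.1243]
eef_rot: [-0.112, 0.733, -0.659, -0.127]
wrist_force: [-0.3, 0.4, -0.2]
opening: 0.0
t 13.73 track mm [-100.8  160.5  124.3] toolz [-0.003  0.334 -0.943] toolx [-0.002 -0.943 -0.334] F [-0.3  0.4 -0.2] q [-0.34 -0.05  2.13  0.32  1.23  2.56] open 0.0
th 0.25 tilt 17 off 0 tcp [164. 115.] lin [-0.03 -0.04  1.07] rot [ 0.1  2.6 -0.1]
th 0.15 tilt 14 off 0 tcp [166. 104.] lin [ 0.1  -0.04  2.21] rot [ 0.1  5.3 -0.1]
th 0.05 tilt 12 off 0 tcp [168.  93.] lin [ 0.33 -0.05  3.33] rot [ 0.1  8.  -0.1]
th 0.00 tilt 10 off 0 tcp [168.  87.] lin [ 0.48 -0.05  3.88] rot [ 0.1  9.6 -0.1]
th 0.00 tilt 10 off -3 tcp [169.  84.] lin [ 0.53 -0.05  4.18] rot [ 0.1  9.6 -0.1]
th 0.00 tilt 10 off -5 tcp [169.  82.] lin [ 0.57 -0.05  4.37] rot [ 0.1  9.6 -0.1]
```

View pics/s16.png

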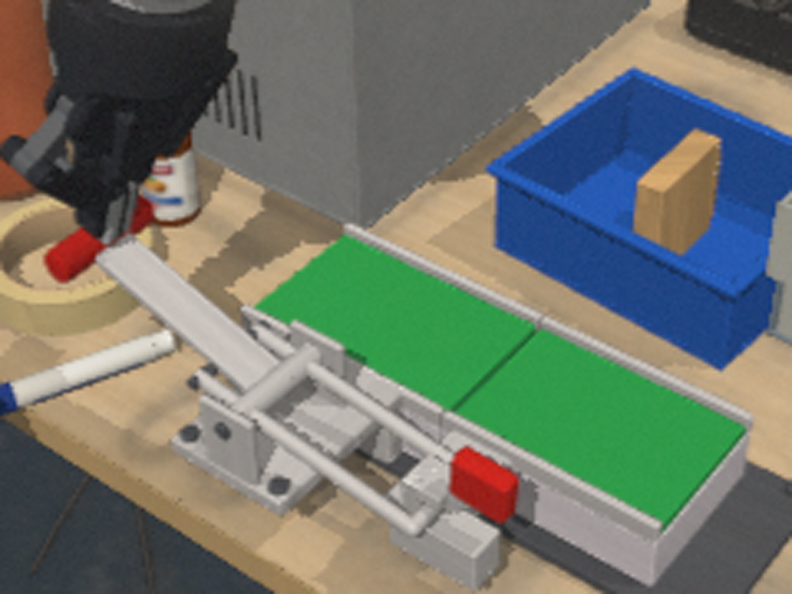

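```bash
python3 -m handwheel '[{"grip":0,"linear":[0,0,1.07],"rotation":[0,2.6,0]},{"grip":0,"linear":[0.1,0,2.2],"rotation":[0,5.3,0]},{"grip":0,"linear":[0.33,0,3.3],"rotation":[0,8,0]},{"grip":0,"linear":[0.48,0,3.85],"rotation":[0,9.6,0]},{"grip":0,"linear":[0.5,0,4.0],"rotation":[0,9.6,0]},{"grip":0,"linear":[0.5,0,4.0],"rotation":[0,9.6,0]}]'
python3 - <<'E'
from push import *
where(); shot("scene","s17",(200,180,440,360),3.3)
for th in (0,.05,.1,.15):print(th,((proj("scene",t2w((-100,*latch(th,0)[0])))[0]-[200,180])*3.3).round(),((proj("scene",t2w((-130,*latch(th,0)[0])))[0]-[200,180])*3.3).round())
E
```

```text
time_s: 14.28
eef_pos: [0.3893, 0.0972, 0.0866]
eef_rot: [-0.057, 0.74, -0.667, -0.065]
wrist_force: [0.0, 0.2, 0.2]
opening: -0.0
t 14.28 track mm [-99.5 167.3  86.6] toolz [-0.002  0.173 -0.985] toolx [-0.002 -0.985 -0.173] F [0.  0.2 0.2] q [-0.19 -0.01  2.16  0.19  1.06  2.74] open -0.0
0 [ 99. 292.] [ 55. 324.]
0.05 [ 98. 283.] [ 53. 315.]
0.1 [ 97. 274.] [ 52. 306.]
0.15 [ 97. 266.] [ 51. 298.]
```

View pics/s17.png

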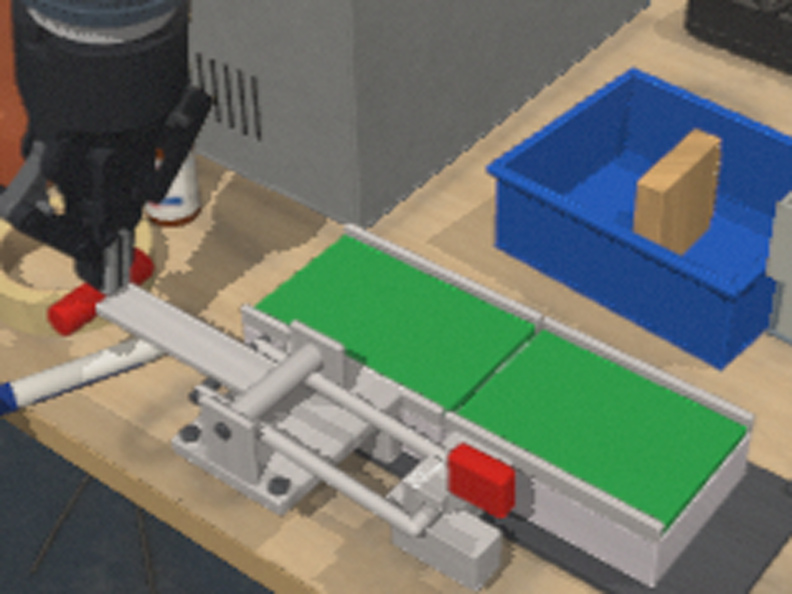

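```bash
python3 -m handwheel '[{"grip":0,"linear":[0,0,0.2],"rotation":[0,0,0]},{"grip":0,"linear":[0,0,0.4],"rotation":[0,0,0]},{"grip":0,"linear":[0,0,0.4],"rotation":[0,0,0]}]'
```

```text
time_s: 14.58
eef_pos: [0.3904, 0.0973, 0.0854]
eef_rot: [-0.058, 0.74, -0.667, -0.065]
wrist_force: [-12.5, -4.7, 34.5]
opening: -0.003
```

```bash
python3 -m handwheel '[{"grip":0,"linear":[0,0,0],"rotation":[0,0,0]},{"grip":0,"linear":[0,0,-2],"rotation":[0,0,0]},{"grip":0,"linear":[0,0,-6],"rotation":[0,0,0]},{"grip":0,"linear":[0,0,-10],"rotation":[0,0,0]},{"grip":0,"linear":[0,0,-14],"rotation":[0,0,0]},{"grip":0,"linear":[0,0,-16],"rotation":[0,0,0]},{"grip":0,"linear":[0,0,-16],"rotation":[0,0,0]}]'
python3 - <<'E'
from push import *
where(); shot("scene","s18",(160,180,450,390),2.7); shot("wrist","w18"); shot("top","t18",(190,90,470,330),2.5)
o=status.get_obs()
for th in (0,.03,.06):print(th,((proj("scene",t2w((-130,*latch(th,0)[0])))[0]-[160,180])*2.7).round())
E
```

```text
time_s: 15.17
eef_pos: [0.3956, 0.0692, 0.2457]
eef_rot: [-0.06, 0.74, -0.667, -0.06]
wrist_force: [-0.0, -0.2, 0.6]
opening: -0.0
t 15.17 track mm [-96.3 138.8 245.7] toolz [ 0.01   0.169 -0.985] toolx [-0.002 -0.986 -0.169] F [-0.  -0.2  0.6] q [-0.26 -0.25  2.01  0.16  1.44  2.75] open -0.0
0 [153. 265.]
0.03 [152. 261.]
0.06 [151. 256.]
```

View pics/s18.png

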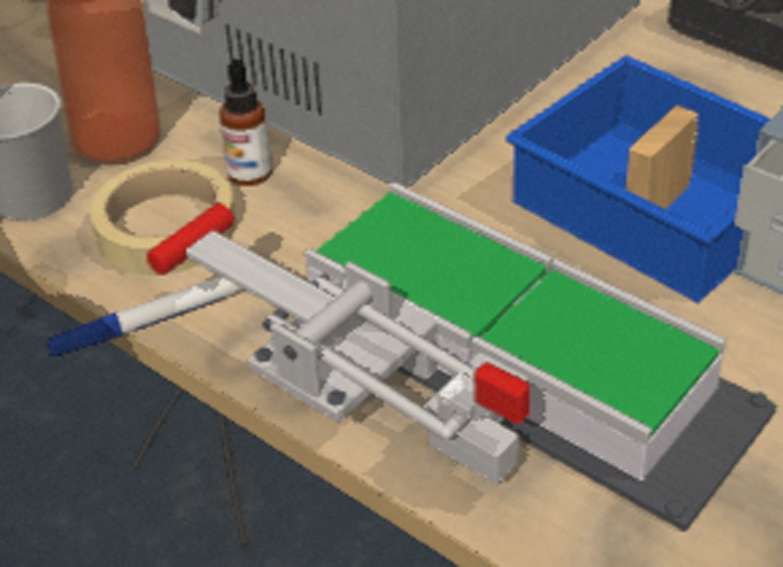

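View pics/w18.png

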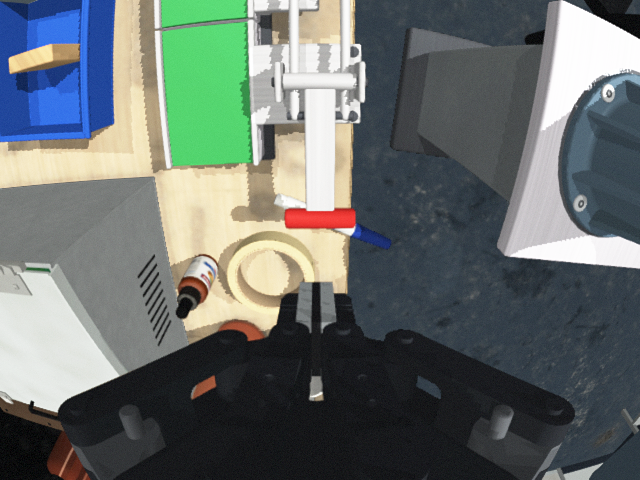

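View pics/t18.png

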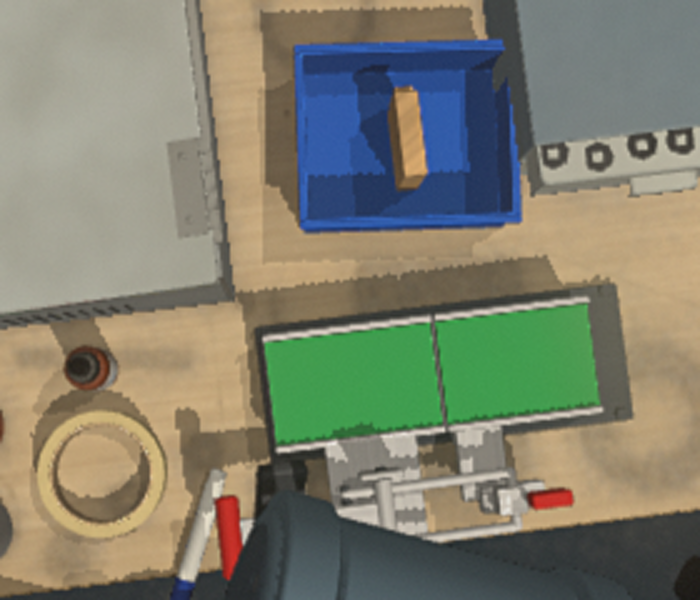

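Run:
```python
from push import *
shot("top","t19",(345,200,385,275),8); shot("scene","s19",(300,250,400,325),8)
s=[((proj("top",t2w((x,-g,50)))[0]-[345,200])*8).round() for g in (0,3) for x in (-45,45)]; print(s)
print([((proj("scene",t2w((x,-g,50)))[0]-[300,250])*8).round() for g in (0,3) for x in (-45,45)])
```

```text
[array([189., 501.]), array([142., 125.]), array([202., 500.]), array([155., 124.])]
[array([261., 442.]), array([514., 200.]), array([273., 448.]), array([526., 206.])]
```

View pics/t19.png

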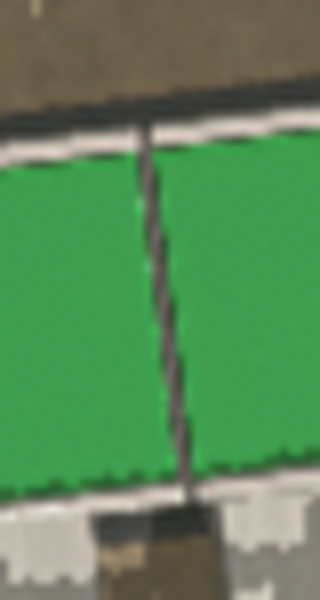

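View pics/s19.png

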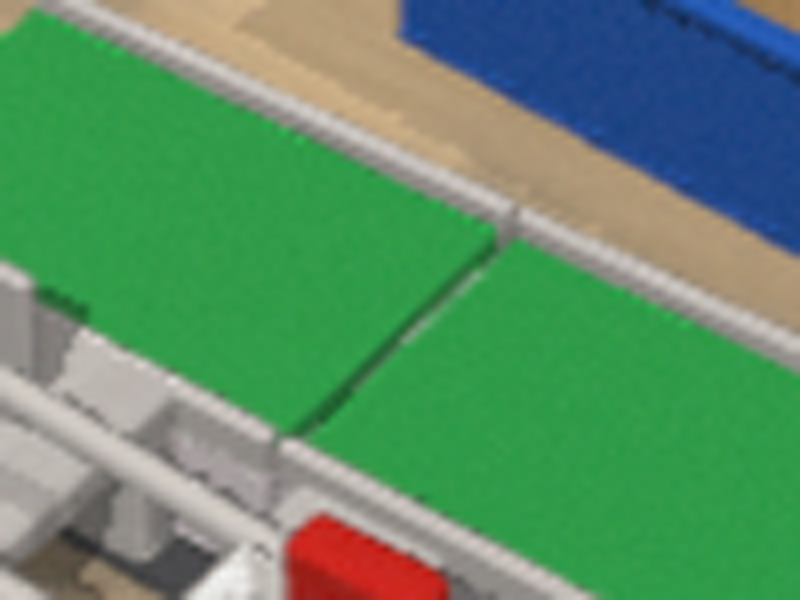

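Run:
```python
from bench import ctrl,status
print(status.get_obs()["time_s"], ctrl.hand_in())
```

```text
the job is handed in; nothing more can be done
15.4167 None
```

The offcut is out of the gap and in the blue bin, and the draw latch is hooked and closed. I handed the job in at 15.4 s, well inside the 67 s limit.

- **Offcut:** I gripped it across its 18 mm thickness, lifted it clear and released it in the bin. It is standing upright there, just above the rim.
- **Hooking:** I moved the loop by its red tab over the keeper's lip, down behind it and forward under the lip. The wrist and scene pictures both show the bar below the lip.
- **Clamping:** I pushed the lever over with closed fingertips, past centre to its end stop. The stop took about 35 N, and the hand was then backed off clear.

**Last checks:**
- **Lever:** the handle sits where the fully home position is predicted, to within about 0.03 rad.
- **Joint:** a thin dark line of about 1–2 mm remains between the two lengths. I take it to be the deck edges plus the slack of passing dead centre, but the pictures cannot separate that from a small opening.
- **Everything else:** the tape, the dropper bottle and the marker look unmoved, and the wrist force reads near zero.
- **Disagreement:** my first camera fit put the joint opening at 26.5 mm with the offcut still in. That is above the 24 mm spring rest, so the fit reads an opening about 2 mm large or more. It did not affect the hooking.

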